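# Fill the grill and hold its lid for browning

## Robot

A 6-joint arm with a two-finger parallel gripper is mounted at the origin on a cart in front of the work surface, level with it; the furniture and walls round the work are solid. World frame = base frame: x ahead of the robot, y to its left, z up, the work surface at z = 0. Lengths are in mm, angles in rad, forces in N, time in s.
With the tool pointing down it reaches from about 400 to 925 mm from the base axis. Payload 3.4 kg.
Tool frame: the origin (TCP) lies at the very end of the fingers, on their centre line; the grasp point (between the pads) lies behind it (env.grip_point_offset is the z of the grasp point in the tool frame, in mm); z points along the fingers, y is the direction in which the jaws open and shut (so a half turn about z gives the same grasp; the last joint's range is limited). The gripper opens to 85 mm and grips with 20 to 120 N. Pads are 22 mm wide; open, the fingers measure 114 mm over their backs; the gripper's body (76 mm by 85 mm) begins 54 mm behind the grasp point. The pads swing forward as they close: fully open they stand 13 mm farther back than shut.
Start: joints at [1.107, 0.307, 1.506, -0, 1.328, -0.073], TCP at [218.525, 531.863, 231.305] pointing down, gripper open.
Joint ranges: [-3.12, 3.12], [-1.05, 2.28], [0.14, 2.33], [-1.42, 4.57], [0.1, 2.73], [-2.68, 2.68]. Speed limits (rad/s): [2.57, 2.57, 3.14, 3.14, 3.14, 3.14].

## Interface

Orientations are given as a unit quaternion [w, x, y, z].
In Python, from bench import env gives the robot as it stands.
- The arm moves only by the shell command python3 -m pendant 'ROWS'. ROWS is JSON, a list of rows, each a list of 3 entries, a list of its own where there are three numbers: the shift along the tool's x, y, z in mm, then the turn, a rotation vector about the tool's x, y, z in rad, then the opening, from 0 (shut) to 1 (fully open). A call has 1 to 5 rows; each row shifts and turns the pose as measured when the row begins, along the tool's axes as they then stand; what a row does not reach is not made up. A row lasts 1/12 s, in which the tool goes at most 41.7 mm and 7.16 degrees, less where a joint would pass 70% of its speed; a pose out of reach is approached as far as the arm can. A call with a gripper value outside its range is refused whole. The fingers move at their own pace and stop on an object; the grip force is fixed at half the most. Time passes only in rows, so rows that do not move let the fingers close. It gives the time, the measured TCP pose, the force and the opening at its end, in the units of the state.
- env.state(): the state, without advancing time (a new reading comes with each control period).
- env.camera(name): name is "scene" or "top" or "wrist"; returns the picture (480x640x3 uint8, red, green, blue); there is no depth.
- env.camera_info(name): a dict with "fx", "fy", "cx", "cy" (pixels), "dist_coeffs" ([k1, k2, p1, p2, k3] as OpenCV has them; the pictures are not rectified), "R" (3x3) and "t" (3): a world point X has camera coordinates R X + t; the wrist camera has in their place "tool_from_camera" (4x4, takes a point from camera to tool coordinates, whose origin is the TCP and whose axes are the flange's). Camera axes: x right, y down, z forward; pixel columns grow to the right and rows downward; lengths in mm; the calibration is good to about 2 mm. A picture is of the moment at which its call begins: read the wrist's pose just before it. camera_info takes no time and is no camera call.
- env.close_job(): hands the job in, once; it reports no verdict.
The state is a dict: "t": time; "joint_pos": joint angles; "joint_velocities": joint speeds; "joint_torque": joint torques, N m; "eef_pos": TCP position; "tool_rot": TCP orientation; "wrist_force": force on the tool from outside, world axes, zero at the start; "wrist_torque": the same for the moment, N m; "gripper_width": finger opening in mm.
Only numpy, scipy, OpenCV 4.12 (cv2) and the standard library are available. Lean on these libraries where they do the work, as an engineer would, in place of code of your own. Each camera call takes 0.05 s, during which the arm holds its last target.

## Task

Lay the two potato cakes from the chopping board flat in the two empty places of the grill's front row, so that the grill carries two neat rows of three, lined up with the cakes already there, and leave those where they are. Then take the grill's lid by its handle, bring it forward and down to 40 degrees above shut and keep it there in the air so that the tops can brown without being pressed; the lid falls shut by itself, so do not let it drop towards the cakes, and finish while still holding it. Set the cakes down rather than dropping them, and don't knock over or push away the salt shaker, oil bottle or spice jar.

Things in the scene. Friction and masses are not known exactly. Their poses are not given: they have to be found in the camera images.
- cake_1: round flat golden potato cake, rigid, 46 mm across, 18 mm thick, same as all the others; origin: centre of its underside, z up through its thickness; one of the two that still lie on the wooden chopping board (22 mm thick, to the robot's right)
- cake_2: round flat golden potato cake, rigid, 46 mm across, 18 mm thick, same as all the others; origin: centre of its underside, z up through its thickness; the other one on the chopping board
- cake_back_left: potato cake like cake_1, already lying on the grill: back row (hinge side), left (left = grill's +y). Must stay where it is
- cake_back_mid: potato cake like cake_1, already lying on the grill: back row, middle (left = grill's +y). Must stay where it is
- cake_back_right: potato cake like cake_1, already lying on the grill: back row, right (left = grill's +y). Must stay where it is
- cake_front_mid: potato cake like cake_1, already lying on the grill: front row, middle (left = grill's +y). Must stay where it is
- grill: contact grill, fixed, 180 mm deep (x) by 232 wide (y); origin: centre of its underside; -x is its front (robot side), +x the hinge side, +y its left. Flat ribbed lower plate: top 58 mm up, x -80 to +56, y -103 to +103 mm; 7 mm guards along sides and rear. Cakes lie in two rows of three: rows at x = +23 (back) and -47 mm (front), columns at y = +70, 0, -70 mm
- place_left (a point): empty place at the left end of the front row: the point on the plate's top under the centre of a cake, at [-47, 70, 58] mm of the grill; it lines up with the cake behind and the cake beside it
- place_right (a point): empty place at the right end of the front row, at [-47, -70, 58] mm of the grill
- grill_lid (a joint): opening angle of the lid, rad: 0 shut (level), 1.6 fully open against its stop. It rests open at the stop; brought forward of about 1.35 it falls shut by itself (0.7 to 1 kg, 2 to 4 N at the handle, hardly any friction). Lid: aluminium, 156 mm deep, 226 wide, 37 thick
- lid_hinge (a point): middle of the lid's hinge line, at [78, 0, 85] mm of the grill; the hinge line runs along the grill's y. A wall cabinet hangs 0.58 m above the worktop behind x = 0.57 m: lean the wrist towards the robot when taking the open lid
- lid_handle (a point): lid's handle: round black bar, 18 mm across, 130 mm long between two steel arms, parallel to the hinge line; this point: middle of the bar. At lid angle 0 it is 198 mm in front of and 14 mm above the hinge: it swings on a 198.5 mm radius at (lid angle + 0.07 rad) above level. 30 mm gap between bar and lid edge. It can turn between finger pads that hold it
- salt: salt shaker, 44 mm wide, 90 mm tall; bystander; origin under its centre
- oil: oil bottle, 60 mm wide, 273 mm tall; bystander; origin under its centre
- spice: spice jar, 46 mm wide, 106 mm tall, standing on the far right corner of the chopping board; bystander; origin under its centre

How it is judged (in metres and radians):
On the way, in this order (a step that is already met when the one before it is completed fails the run):
1. both cakes lie flat in the two empty places, let go, while the lid is still fully open (((horizontal distance between cake_1 and place_left below 0.012 m and horizontal distance between cake_2 and place_right below 0.012 m) or (horizontal distance between cake_2 and place_left below 0.012 m and horizontal distance between cake_1 and place_right below 0.012 m)) and angle between each of cake_1, cake_2's own z axis and vertical below 0.12 rad and height (world z) of cake_1 between 0.053 and 0.063 m and contact force between the fingers and cake_1 below 0.1 N and linear speed of each of cake_1, cake_2 below 0.03 m/s and height (world z) of cake_2 between 0.053 and 0.063 m and contact force between the fingers and cake_2 below 0.1 N and value of joint grill_lid above 1.4 rad), for 0.2 s.
2. the lid is held by its handle at 40 degrees (35 to 45) (value of joint grill_lid between 0.611 and 0.785 rad and velocity of joint grill_lid between -0.06 and 0.06 rad/s and contact force between the fingers and grill above 1 N and distance between the grasp point and lid_handle below 0.08 m), for 0.3 s.
At the end, for the whole second after the job is handed in: The two cakes lie flat and free on the plate within 12 mm of the two front-row places, the other four have moved less than 12 mm, and the fingers hold the lid still by its handle at 35 to 45 degrees (0.611 to 0.785 rad) (all of step 2 and ((horizontal distance between cake_1 and place_left below 0.012 m and horizontal distance between cake_2 and place_right below 0.012 m) or (horizontal distance between cake_2 and place_left below 0.012 m and horizontal distance between cake_1 and place_right below 0.012 m)) and angle between each of cake_1, cake_2, cake_back_left, cake_back_mid, cake_back_right, cake_front_mid's own z axis and vertical below 0.12 rad and height (world z) of cake_1 between 0.053 and 0.063 m and contact force between the fingers and cake_1 below 0.1 N and linear speed of each of cake_1, cake_2 below 0.03 m/s and height (world z) of cake_2 between 0.053 and 0.063 m and contact force between the fingers and cake_2 below 0.1 N and distance of each of cake_back_left, cake_back_mid, cake_back_right, cake_front_mid from where it was at the start of the episode below 0.012 m); the arm keeps its last pose, push and grip.
It fails at once if the lid drops or sinks below 17 degrees, onto the cakes (value of joint grill_lid below 0.3 rad).
It fails at once if a cake is let go more than 35 mm above the grill plate (height (world z) of cake_1 above 0.095 m and contact force between the fingers and cake_1 below 0.05 N).
It fails at once if a cake is let go more than 35 mm above the grill plate (height (world z) of cake_2 above 0.095 m and contact force between the fingers and cake_2 below 0.05 N).
It fails at once if the salt shaker, oil bottle or spice jar is knocked away or over (distance of any of salt, oil, spice from where it was at the start of the episode above 0.03 m or angle between any of salt, oil, spice's own z axis and vertical above 0.4 rad).
It also fails if it takes over 64 s, if anything falls off the work surface, if the arm or the gripper's body presses on something with over 40 N, if the wrist force passes 120 N, or if a joint passes its speed limit or range.

## Working session

There is one attempt and no reset: what is moved stays moved. The work goes in short steps, Python scripts to look and compute and a shell command to move; the robot and the scene stay as the last step left them, time stands still between calls to the robot, and variables do not carry over. Pictures are saved under pics/ and viewed, and the job is handed in when it is done.

```bash
ls; mkdir -p pics
cat > h.py <<'E'
import numpy as np, cv2, json
from bench import env
from scipy.spatial.transform import Rotation as R
def save(n,f):
    im=env.camera(n); cv2.imwrite('pics/'+f,im[:,:,::-1]); return im
def ray(n,uv,cam=None,st=None):
    c=cam or env.camera_info(n)
    K=np.array([[c['fx'],0,c['cx']],[0,c['fy'],c['cy']],[0,0,1]])
    p=cv2.undistortPoints(np.array([[uv]],float),K,np.array(c['dist_coeffs']))[0,0]
    d=np.array([p[0],p[1],1.])
    if 'R' in c and n!='wrist':
        Rm=np.array(c['R']);t=np.array(c['t']); return -Rm.T@t, Rm.T@d
    T=np.array(c['tool_from_camera']); q=st['tool_rot']; Rt=R.from_quat([q[1],q[2],q[3],q[0]]).as_matrix()
    return Rt@T[:3,3]+np.array(st['eef_pos']), Rt@T[:3,:3]@d
def onz(n,uv,z,st=None):
    o,d=ray(n,uv,st=st); return o+d*(z-o[2])/d[2]
E
python3 - <<'E'
from h import *
s=env.state(); print(s); print(env.grip_point_offset)
for n in ('scene','top'):
    save(n,n+'0.png'); c=env.camera_info(n); print(n,c,-np.array(c['R']).T@np.array(c['t']))
print(env.camera_info('wrist'))
E
```

```text
pics
{'t': 0.0, 'joint_pos': array([ 1.10747650e+00,  3.07598060e-01,  1.50768885e+00, -9.31079633e-06,
        1.32840035e+00, -7.35234740e-02]), 'joint_velocities': array([ 0.00023934, -0.00088766, -0.00202594, -0.00108274,  0.00185992,
        0.00076768]), 'joint_torque': array([-1.89908387e-03, -4.57556391e+01, -2.51908582e+01, -5.10771733e-04,
        1.33190127e-02, -2.38169258e-05]), 'eef_pos': array([218.22159458, 531.21754187, 230.36085994]), 'tool_rot': array([-2.73399277e-04,  1.93665431e-01,  9.81067074e-01, -1.01099970e-03]), 'wrist_force': array([-0.19324241,  0.78060845,  0.10096019]), 'wrist_torque': array([0.02374995, 0.02176858, 0.03004238]), 'gripper_width': 85.33571302658439}
-18.700000000000003
scene {'fx': 564.8601598401469, 'fy': 564.8601598401469, 'cx': 314.9413999994627, 'cy': 245.87472671181575, 'dist_coeffs': array([-0.00624192,  0.        ,  0.        ,  0.        ,  0.        ]), 'R': array([[ 0.67857133, -0.73427283,  0.01960524],
       [-0.48142432, -0.46474548, -0.74313004],
       [ 0.55477164,  0.4948283 , -0.66885976]]), 't': array([-336.97928662,
[... 368 characters left out ...]
   [ 0.16406595, -0.00413859, -0.98644069]]), 't': array([   3.0711091 ,  553.81484244, 1164.17840007])} [ 355.26398791   -2.49136171 1239.27920608]
{'fx': 385.7401388425272, 'fy': 385.7401388425272, 'cx': 324.5643338382549, 'cy': 240.9625157199116, 'dist_coeffs': array([-0.00849686,  0.        ,  0.        ,  0.        ,  0.        ]), 'tool_from_camera': array([[-8.77086920e-05, -9.54769850e-01, -2.97345803e-01,
         7.63671118e+01],
       [ 9.99999963e-01, -1.59865617e-04,  2.18352444e-04,
         1.30377884e+00],
       [-2.56011701e-04, -2.97345773e-01,  9.54769829e-01,
        -1.43061567e+02],
       [ 0.00000000e+00,  0.00000000e+00,  0.00000000e+00,
         1.00000000e+00]])}
```

View pics/scene0.png

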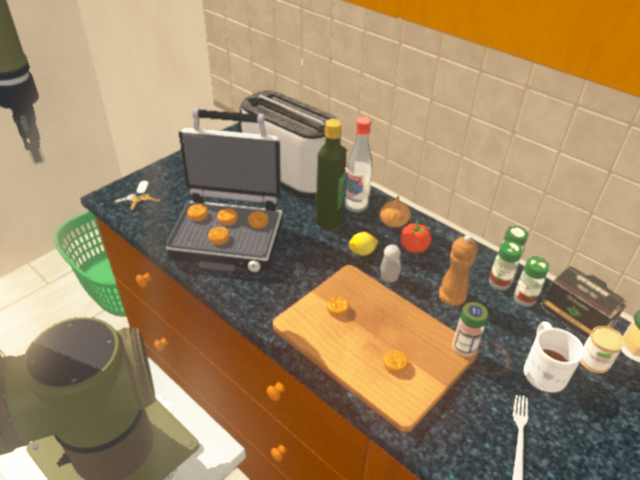

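View pics/top0.png

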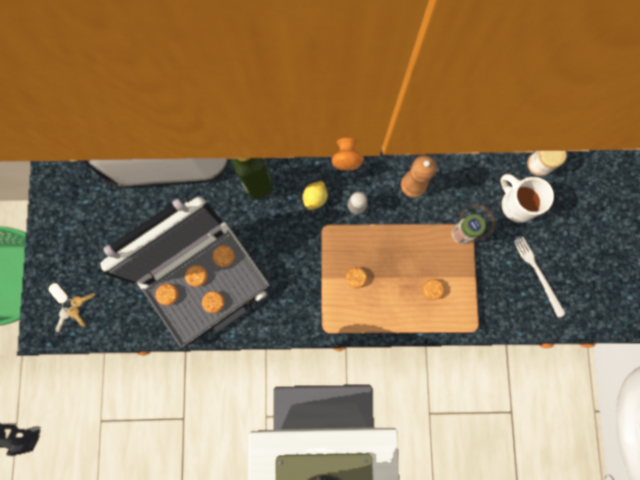

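The scene view shows the open grill with four cakes (about 197–258, 212–236) and the board with two cakes at (338,305) and (396,360). In the top view the board cakes are at (357,278) and (433,289), and the grill cakes at (166,294), (195,276), (223,256) and (212,302). Next I'll measure them with colour contours in both views.

```bash
cat > m.py <<'E'
from h import *
def blobs(n,im,boxes):
    hsv=cv2.cvtColor(im,cv2.COLOR_RGB2HSV); out=[]
    lab=cv2.cvtColor(im,cv2.COLOR_RGB2LAB).astype(float)
    for (u,v,r) in boxes:
        x0,y0=u-r,v-r
        sub=hsv[y0:v+r,x0:u+r]
        m=((sub[:,:,1]>170)&(sub[:,:,0]<24)&(sub[:,:,2]>90)).astype(np.uint8)
        cs,_=cv2.findContours(m,cv2.RETR_EXTERNAL,cv2.CHAIN_APPROX_NONE)
        c=max(cs,key=cv2.contourArea); e=cv2.minAreaRect(c); M=cv2.moments(c)
        out.append(((M['m10']/M['m00']+x0),(M['m01']/M['m00']+y0),cv2.contourArea(c),e[1]))
    return out
E
python3 - <<'E'
from m import *
T=cv2.imread('pics/top0.png')[:,:,::-1].copy(); S=cv2.imread('pics/scene0.png')[:,:,::-1].copy()
nt=['bl','bm','br','fm','A','B']
bt=blobs('top',T,[(166,294,14),(195,276,14),(223,256,14),(212,302,14),(357,278,14),(433,289,14)])
bs=blobs('scene',S,[(197,213,13),(227,217,12),(258,219,12),(219,236,13),(338,306,15),(396,360,15)])
for i,n in enumerate(nt):
    zc=67 if i<4 else 31
    a=onz('top',bt[i][:2],zc+5); b=onz('scene',bs[i][:2],zc+2)
    o1,d1=ray('top',bt[i][:2]);o2,d2=ray('scene',bs[i][:2])
    A=np.c_[d1,-d2];x=np.linalg.lstsq(A,o2-o1,rcond=None)[0];p=(o1+d1*x[0]+o2+d2*x[1])/2
    print(n,np.round(bt[i],1).tolist() if 0 else (np.round(bt[i][:3],1),np.round(bt[i][3],1),np.round(bs[i][:3],1),np.round(bs[i][3],1)),a.round(1),b.round(1),p.round(1))
E
python3 -c "
import cv2,numpy as np
T=cv2.imread('pics/top0.png');S=cv2.imread('pics/scene0.png')
cv2.imwrite('pics/z1.png',np.hstack([cv2.resize(T[180:360,80:290],None,fx=1.9,fy=1.9,interpolation=2),cv2.resize(T[210:345,310:500],None,fx=2,fy=2)[:, :].copy()[:342] if 0 else cv2.resize(S[90:280,150:360],None,fx=1.9,fy=1.8,interpolation=2)[:342]]))"
```

```text
bl (array([169.9, 293.3,  71. ]), array([18.5, 15.5]), array([197. , 211.9, 207. ]), array([14., 18.])) [446.5 317.   72. ] [445.8 325.3  69. ] [444.3 318.2  73.8]
bm (array([197.5, 274.6, 121.5]), array([15.8, 18. ]), array([226.9, 216.4, 201.5]), array([14.8, 18.2])) [485.  259.9  72. ] [482.8 263.5  69. ] [483.8 261.7  69.6]
br (array([229. , 255.9,  39.5]), array([ 8. , 16.1]), array([257.6, 219.3, 194.5]), array([14., 17.])) [523.7 193.6  72. ] [524.5 205.7  69. ] [520.1 195.   77.9]
fm (array([214.7, 301.2, 134.5]), array([18.3, 16.1]), array([218.5, 235.2, 220.5]), array([15., 18.])) [427.9 222.6  72. ] [427.1 226.7  69. ] [426.8 223.7  71. ]
A (array([354.5, 274.9,  83.5]), array([14., 17.]), array([337.6, 306.2, 368. ]), array([21., 22.])) [481.5 -75.5  36. ] [476.6 -80.   33. ] [482.4 -75.9  25.3]
B (array([434.7, 289.4, 213.5]), array([19. , 17.5]), array([395.6, 361.6, 466.5]), array([24., 25.])) [ 446.7 -249.5   36. ] [ 447.4 -247.6   33. ] [ 446.2 -249.    35.6]
```

View pics/z1.png

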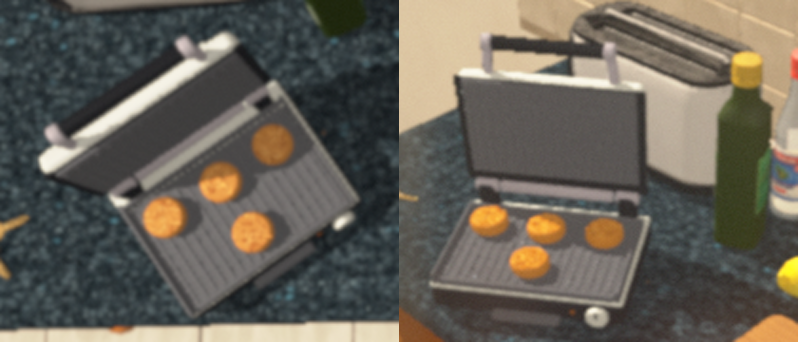

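The crop shows the cakes clearly, but my mask catches only part of them in the top view. I'll loosen it with an Otsu threshold on saturation.

```bash
cat > m.py <<'E'
from h import *
def blob(im,u,v,r,ch='sat'):
    hsv=cv2.cvtColor(im,cv2.COLOR_RGB2HSV); lab=cv2.cvtColor(im,cv2.COLOR_RGB2LAB)
    x0,y0=u-r,v-r
    sub=(hsv[:,:,1] if ch=='sat' else lab[:,:,1 if ch=='a' else 2])[y0:v+r,x0:u+r].copy()
    f=4; sub=cv2.GaussianBlur(cv2.resize(sub,None,fx=f,fy=f,interpolation=cv2.INTER_CUBIC),(0,0),3)
    th,m=cv2.threshold(sub,0,1,cv2.THRESH_OTSU)
    cs,_=cv2.findContours(m,cv2.RETR_EXTERNAL,cv2.CHAIN_APPROX_NONE)
    c=max(cs,key=cv2.contourArea); c=cv2.convexHull(c); e=cv2.fitEllipse(c)
    return np.array([(e[0][0]+.5)/f+x0-.5,(e[0][1]+.5)/f+y0-.5]),np.round(np.array(e[1])/f,1)
E
python3 - <<'E'
from m import *
T=cv2.imread('pics/top0.png')[:,:,::-1].copy(); S=cv2.imread('pics/scene0.png')[:,:,::-1].copy()
nt=['bl','bm','br','fm','A','B']
BT=[(166,294,16),(195,276,16),(223,256,16),(212,302,16),(357,278,16),(433,289,16)]
BS=[(197,213,13),(227,217,13),(258,219,13),(219,236,13),(338,306,17),(396,360,17)]
P=[]
for i,n in enumerate(nt):
    ch='b' if i<4 else 'sat'
    t=blob(T,*BT[i],ch);s=blob(S,*BS[i],ch)
    zt,zs=(72,68) if i<4 else (36,32)
    a=onz('top',t[0],zt);b=onz('scene',s[0],zs);P.append(a)
    print(n,t[0].round(1),t[1],s[0].round(1),s[1],a.round(1),b.round(1))
bl,bm,br,fm=[p[:2] for p in P[:4]]
yv=(bl-br);print(np.linalg.norm(yv),np.linalg.norm(fm-bm)); yaw=np.arctan2(-yv[0],yv[1]);print('yaw',yaw, np.arctan2(*(bm-fm)[::-1]))
# LSQ fit
loc=np.array([[23,70],[23,0],[23,-70],[-47,0]],float);W=np.array([bl,bm,br,fm])
def fit(W):
    H=(loc-loc.mean(0)).T@(W-W.mean(0));U,_,V=np.linalg.svd(H);Rr=V.T@U.T;t=W.mean(0)-Rr@loc.mean(0);return Rr,t
Rr,t=fit(W);print('yaw',np.arctan2(Rr[1,0],Rr[0,0]),'t',t,'res',(W-loc@Rr.T-t).round(1).tolist())
print('PL',Rr@[-47,70]+t,'PR',Rr@[-47,-70]+t,'hinge',Rr@[78,0]+t)
E
python3 -c "
import cv2,numpy as np
T=cv2.imread('pics/top0.png');S=cv2.imread('pics/scene0.png')
cv2.imwrite('pics/z2.png',np.hstack([cv2.resize(T[215:340,310:500],None,fx=2,fy=2,interpolation=2),cv2.resize(S[260:435,270:480],None,fx=2,fy=1.42857,interpolation=2)[:250]]))"
```

```text
bl [166.  294.1] [21.1 22.5] [197.  211.8] [16.5 20.5] [444.9 325.1  72. ] [446.8 326.8  68. ]
bm [195.5 275.9] [20.7 22.1] [226.7 216.3] [16.1 20.1] [482.2 264.1  72. ] [483.6 265.3  68. ]
br [223.  255.7] [21.2 21.5] [257.6 219.3] [17.  20.5] [524.3 206.3  72. ] [525.5 206.5  68. ]
fm [212.3 301.8] [21.4 22.1] [218.4 234.9] [17.6 21. ] [426.7 227.7  72. ] [428.3 228.7  68. ]
A [356.  277.1] [21.4 21.8] [337.5 306.1] [21. 23.] [476.6 -78.8  36. ] [477.4 -79.1  32. ]
B [433. 289.] [21.3 22. ] [395.5 361.7] [23.4 24.9] [ 447.4 -245.7   36. ] [ 447.9 -247.1   32. ]
142.90067241915852 66.44222101328467
yaw 0.5894092631613335 0.5797973223696397
yaw 0.586976368622712 t [464.93593404 252.72930809] res [[-0.5, 1.3], [-1.8, -1.4], [1.4, -0.9], [0.9, 1.0]]
PL [387.03361416 284.98188252] PR [464.57205769 168.41520729] hinge [529.88022453 295.92929806]
```

View pics/z2.png

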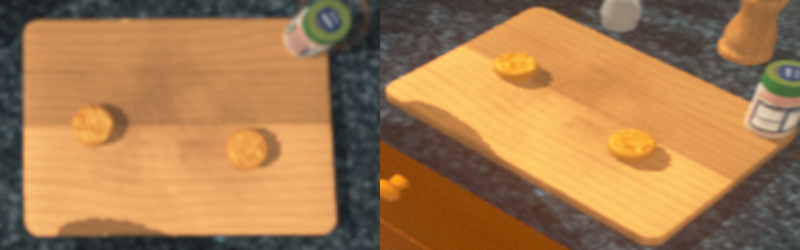

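Both views agree to about 1.5 mm. Board cakes are at A ≈ (477,-79) and B ≈ (447.5,-246.5), and the grill fit has residuals under 2 mm, with yaw 0.587. I'll turn the jaws onto the grill's x axis (tool +z turn of 0.595) and keep that heading for all the cakes, so tool x = grill y and tool y = grill x.

```bash
cat > where.py <<'E'
from h import *
import sys
YAW=0.587; t0=np.array([465.5,253.1])
def grillxy(p): c,s=np.cos(YAW),np.sin(YAW); d=np.array(p[:2])-t0; return np.array([c*d[0]+s*d[1],-s*d[0]+c*d[1]])
def gworld(g): c,s=np.cos(YAW),np.sin(YAW); return t0+np.array([c*g[0]-s*g[1],s*g[0]+c*g[1]])
def rep(targets={}):
    s=env.state(); q=s['tool_rot']; M=R.from_quat([q[1],q[2],q[3],q[0]]).as_matrix(); p=s['eef_pos']
    print('t %.2f'%s['t'],'p',p.round(1),'g',grillxy(p).round(1),'z',M[:,2].round(3),'head %.3f'%np.arctan2(M[1,1],M[0,1]),'w %.1f'%s['gripper_width'],'F',s['wrist_force'].round(1),'q',s['joint_pos'].round(3))
    for n,T in targets.items(): print(n,'tool delta',(M.T@(np.array(T)-p)).round(1), 'rotvec to down', )
    # rotvec to make tool down with heading YAW
    h=YAW; D=np.array([[-np.sin(h),np.cos(h),0],[np.cos(h),np.sin(h),0],[0,0,-1]]).T
    print('fixrot',R.from_matrix(M.T@D).as_rotvec().round(3))
if __name__=='__main__':
    rep({'A':[477.2,-79,24],'B':[447.6,-246.5,24],'PL':[*gworld([-47,70]),60],'PR':[*gworld([-47,-70]),60]})
E
python3 -m pendant '[[[0,0,0],[0,0,0.119],1],[[0,0,0],[0,0,0.119],1],[[0,0,0],[0,0,0.119],1],[[0,0,0],[0,0,0.119],1],[[0,0,0],[0,0,0.119],1]]'
python3 -m pendant '[[[-20,0,0],[0,0,0],1],[[-38,0,0],[0,0,0],1],[[-38,0,0],[0,0,0],1],[[-38,0,0],[0,0,0],1],[[-38,0,0],[0,0,0],1]]'
python3 where.py
```

```text
t: 0.52
eef_pos: [217.2, 529.4, 227.6]
tool_rot: [0.0, 0.483, 0.875, -0.004]
wrist_force: [0.9, 0.5, 0.1]
gripper_width: 85.5
t: 0.93
eef_pos: [306.8, 385.0, 224.9]
tool_rot: [-0.002, 0.481, 0.877, -0.005]
wrist_force: [1.1, 0.5, -0.3]
gripper_width: 85.8
t 0.93 p [306.8 385.  224.9] g [-59.  197.7] z [-0.007 -0.006 -1.   ] head 0.567 w 85.8 F [ 1.1  0.5 -0.3] q [8.110e-01 2.020e-01 1.675e+00 1.000e-03 1.275e+00 2.440e-01]
A tool delta [-482.7 -103.4  202.6] rotvec to down
B tool delta [-608.1 -218.3  203.8] rotvec to down
PL tool delta [-127.2   16.2  164.9] rotvec to down
PR tool delta [-267.2   19.   165.1] rotvec to down
fixrot [-0.01   0.001 -0.02 ]
```

```bash
python3 -m pendant '[[[-40,2,-1],[0,0,-0.01],1],[[-40,2,-1],[0,0,-0.01],1],[[-40,2,-1],[0,0,0],1],[[-40,2,-1],[0,0,0],1],[[-40,0,-1],[0,0,0],1]]'
python3 -m pendant '[[[-20,0,0],[0,0,0],1],[[0,0,0],[0,0,0],1],[[0,0,0],[0,0,0],1]]'
python3 - <<'E'
from where import *
import pickle
s=env.state(); pickle.dump(s,open('s1.pkl','wb')); save('wrist','w1.png')
rep()
E
```

```text
t: 1.35
eef_pos: [424.6, 213.5, 228.6]
tool_rot: [-0.003, 0.47, 0.882, -0.006]
wrist_force: [0.4, 0.9, 1.1]
gripper_width: 85.4
t: 1.6
eef_pos: [440.0, 188.9, 228.0]
tool_rot: [-0.002, 0.475, 0.88, -0.007]
wrist_force: [-0.1, 0.2, 0.5]
gripper_width: 85.4
t 1.65 p [439.9 189.2 228. ] g [-56.7 -39. ] z [-0.01  -0.012 -1.   ] head 0.583 w 85.5 F [-0.1  0.9 -0.8] q [ 0.324  0.182  1.693 -0.008  1.28  -0.256]
fixrot [-0.014  0.005 -0.004]
```

View pics/w1.png

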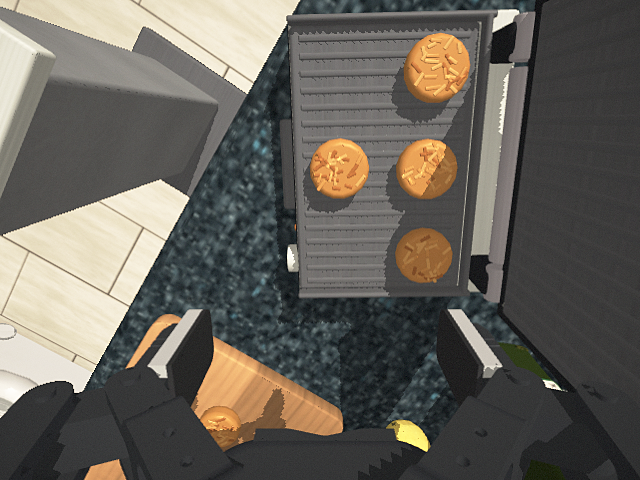

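In the wrist view the grill fills the upper right, with front-mid at (340,168), back-left (437,68), back-mid (427,169) and back-right (424,256). The plate's corners are near (297,22) and (302,295). Next I'll use this view to cross-check the grill fit.

Run:
```python
from where import *
from m import blob
import pickle
s=pickle.load(open('s1.pkl','rb')); W=cv2.imread('pics/w1.png')[:,:,::-1].copy()
loc=np.array([[23,70],[23,0],[23,-70],[-47,0]],float);P=[]
for n,b in dict(bl=(437,68,46),bm=(427,169,42),br=(424,256,42),fm=(340,168,42)).items():
    c,e=blob(W,*b,'b'); p=onz('wrist',c,72,s); P.append(p[:2]); print(n,c.round(1),e,p.round(1),grillxy(p).round(1))
W2=np.array(P)
H=(loc-loc.mean(0)).T@(W2-W2.mean(0));U,_,V=np.linalg.svd(H);Rr=V.T@U.T;t=W2.mean(0)-Rr@loc.mean(0)
print('yaw',np.arctan2(Rr[1,0],Rr[0,0]),t.round(1),(W2-loc@Rr.T-t).round(1).tolist(),Rr@[-47,70]+t,Rr@[-47,-70]+t)
for n,uv,z in [('top front corner of top guard',(290,14),65),('bottom front',(301,296),58),('top-left plate',(299,29),58)]:
    print(n,grillxy(onz('wrist',uv,z,s)).round(1))
c,e=blob(W,217,425,28,'sat');
print(c,e,onz('wrist',c,40,s))
```

```text
bl [436.5  67.3] [63.4 71.8] [443.3 326.2  72. ] [22.1 73.2]
bm [426.3 168.3] [59.  61.7] [480.9 265.9  72. ] [19.9  2.2]
br [423.4 255.2] [55.5 56.8] [522.3 208.8  72. ] [ 22.7 -68.4]
fm [339. 168.] [58.6 60.1] [425.1 229.4  72. ] [-46.8   2.6]
yaw 0.5894078946350794 [463.3 254.5] [[-0.2, 0.7], [-1.6, -1.4], [0.9, -0.3], [0.8, 1.0]] [385.3457052  286.57289952] [463.16735414 170.19510543]
top front corner of top guard [-81.7 109.3]
bottom front [ -79.7 -111.8]
top-left plate [-76.1 101.1]
[219.56791306 405.99430656] [52.1 95.1] [461.14647213 -46.59234113  40.        ]
```

All three views agree within about 2–3 mm, so I'm heading to cake A.

```bash
python3 -m pendant '[[[-25,-12,0],[-0.01,0.005,0],1],[[-34,-17,0],[0,0,0],1],[[-34,-17,0],[0,0,0],1],[[-34,-17,0],[0,0,0],1],[[-34,-17,0],[0,0,0],1]]'
python3 -m pendant '[[[-34,-16,10],[0,0,0],1],[[-28,-12,28],[0,0,0],1],[[-12,-6,30],[0,0,0],1],[[0,0,20],[0,0,0],1],[[0,0,0],[0,0,0],1]]'
python3 - <<'E'
from where import *
import pickle
s=env.state(); pickle.dump(s,open('s2.pkl','wb')); save('wrist','w2.png')
rep({'A':[477.2,-79,24]})
E
```

```text
t: 2.07
eef_pos: [459.9, 19.6, 226.8]
tool_rot: [-0.004, 0.465, 0.885, 0.001]
wrist_force: [-0.2, -0.2, 0.7]
gripper_width: 85.4
t: 2.48
eef_pos: [477.4, -62.8, 137.9]
tool_rot: [0.0, 0.463, 0.886, 0.003]
wrist_force: [0.4, 0.6, 0.3]
gripper_width: 85.2
t 2.53 p [478.1 -62.7 139.4] g [-164.4 -269.9] z [ 0.005  0.004 -1.   ] head 0.609 w 85.5 F [-0.4 -0.4 -0.3] q [-0.222  0.272  1.827  0.006  1.039 -0.834]
A tool delta [-13.  -10.8 115.3] rotvec to down
fixrot [ 0.006 -0.001  0.022]
```

View pics/w2.png

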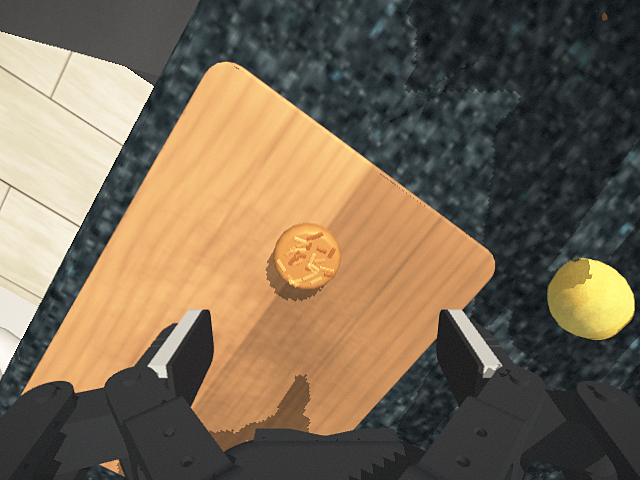

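Cake A is on the board at about (308,257) in the wrist view. I'll check that against the top and scene estimate.

```bash
python3 - <<'E'
from where import *
from m import blob
import pickle
s=pickle.load(open('s2.pkl','rb')); W=cv2.imread('pics/w2.png')[:,:,::-1].copy()
for ch in 'a','sat':
    c,e=blob(W,308,256,42,ch); print(c,e,onz('wrist',c,36,s))
for uv in [(308,256),(275,256),(341,256),(308,223),(308,289)]: print(onz('wrist',uv,40,s))
E
cat /dev/null; python3 -m pendant '[[[-8,-6,20],[0.003,0,0.02],1],[[-4,-4,38],[0,0,0],1],[[0,0,10],[0,0,0],1],[[0,0,0],[0,0,0],1]]'; python3 where.py
```

```text
[312.60025787 251.56737518] [67.1 82. ] [475.67554718 -71.91315993  36.        ]
[306.77134705 255.90056229] [66.9 67.8] [474.18640152 -76.68999978  36.        ]
[474.2305078  -75.03196573  40.        ]
[456.28015152 -87.46628433  40.        ]
[492.19820014 -62.58723567  40.        ]
[461.58851986 -56.36340162  40.        ]
[487.56857348 -94.73093566  40.        ]
t: 2.87
eef_pos: [482.6, -73.2, 75.1]
tool_rot: [0.005, 0.468, 0.884, 0.004]
wrist_force: [-0.3, -0.4, -0.1]
gripper_width: 85.5
t 2.87 p [482.6 -73.2  75.1] g [-166.5 -281.1] z [ 0.013  0.002 -1.   ] head 0.596 w 85.5 F [-0.3 -0.4 -0.1] q [-0.241  0.365  1.898  0.007  0.866 -0.841]
A tool delta [-1.5 -8.4 51. ] rotvec to down
B tool delta [-123.5 -126.9   50.3] rotvec to down
PL tool delta [350.1 122.5  14.5] rotvec to down
PR tool delta [210.1 121.2  15.3] rotvec to down
fixrot [0.012 0.006 0.009]
```

```bash
python3 -m pendant '[[[0,-8,12],[0.012,0.006,0],1],[[0,-1,24],[0,0,0],1],[[0,0,12],[0,0,0],1],[[0,0,0],[0,0,0],1]]'
python3 - <<'E'
from where import *
import pickle
s=env.state(); pickle.dump(s,open('s3.pkl','wb')); save('wrist','w3.png')
rep({'A':[475.8,-78,24]})
E
```

```text
t: 3.2
eef_pos: [479.5, -75.5, 30.2]
tool_rot: [0.004, 0.465, 0.885, 0.001]
wrist_force: [-0.7, -0.2, -0.0]
gripper_width: 85.5
t 3.25 p [479.8 -75.6  30.9] g [-170.1 -281.6] z [ 0.008 -0.002 -1.   ] head 0.604 w 85.3 F [ 0.5  0.5 -0.3] q [-0.243  0.434  1.945 -0.     0.754 -0.847]
A tool delta [ 0.3 -4.8  6.9] rotvec to down
fixrot [0.006 0.007 0.017]
```

View pics/w3.png

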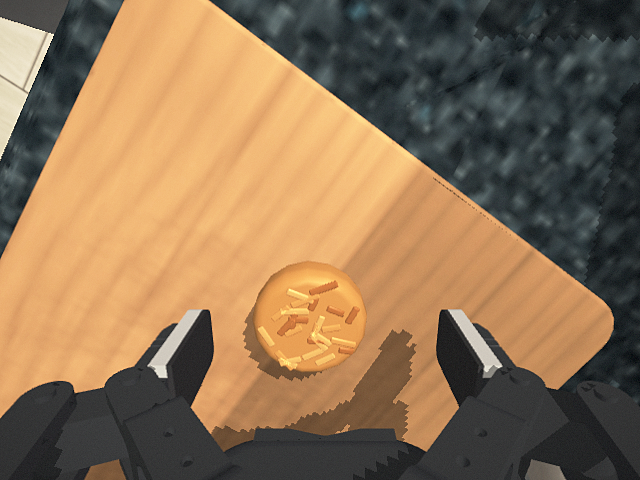

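The cake is between the open fingers: centre about (310,317), 111 px across, with the pads at columns 212 and 438, midline 325. It sits about 6 mm to −y of the jaw centre.

Run:
```python
from where import *
import pickle
s=pickle.load(open('s3.pkl','rb'))
q=s['tool_rot']; M=R.from_quat([q[1],q[2],q[3],q[0]]).as_matrix()
for uv in [(310,317),(255,317),(366,317),(310,262),(310,378)]: 
    p=onz('wrist',uv,40,s); print(p.round(1),(M.T@(p-s['eef_pos'])).round(1))
# pad inner lower corner projected: tip positions in tool frame guess
c=env.camera_info('wrist');T=np.linalg.inv(np.array(c['tool_from_camera']))
for pt in [(11,42.5,-13),(-11,42.5,-13),(11,42.5,-0),(11,42.5,-35)]:
    x=T[:3,:3]@np.array(pt)+T[:3,3]; print(pt,c['fx']*x[0]/x[2]+c['cx'],c['fy']*x[1]/x[2]+c['cy'])
```

```text
[472.7 -74.2  40. ] [ 4.9 -4.8 -9.9]
[455.2 -86.2  40. ] [  4.9 -26.  -10. ]
[490.5 -62.   40. ] [ 4.8 16.8 -9.8]
[460.1 -55.4  40. ] [ 27.5  -4.5 -10. ]
[488.2 -97.3  40. ] [-23.   -5.1  -9.7]
(11, 42.5, -13) 436.3654413425252 306.2405016944845
(-11, 42.5, -13) 431.5108685124229 357.29789241616135
(11, 42.5, 0) 427.4571667583835 291.5193042281898
(11, 42.5, -35) 455.5434459309445 337.9327435409825
```

Allowing for which wall is visible, the cake centre is at tool (≈−0.5, −4.8). I'll correct for that, go down to TCP z ≈ 25 and close.

```bash
python3 -m pendant '[[[0,-5,6],[0.006,0.007,0.015],1],[[0,0,1],[0,0,0],1]]'; python3 where.py | head -1
python3 -m pendant '[[[0,0,0],[0,0,0],0],[[0,0,0],[0,0,0],0],[[0,0,0],[0,0,0],0],[[0,0,0],[0,0,0],0],[[0,0,0],[0,0,0],0]]'
python3 - <<'E'
from where import *
import pickle
s=env.state(); pickle.dump(s,open('s4.pkl','wb')); save('wrist','w4.png')
rep({'A':[475.8,-78,24]})
E
```

```text
t: 3.42
eef_pos: [477.0, -78.1, 25.6]
tool_rot: [0.001, 0.471, 0.882, 0.0]
wrist_force: [-0.7, 0.2, -1.1]
gripper_width: 85.3
t 3.42 p [477.  -78.1  25.6] g [-173.8 -282.2] z [ 0.002 -0.001 -1.   ] head 0.590 w 85.3 F [-0.7  0.2 -1.1] q [-0.25   0.443  1.95  -0.     0.747 -0.839]
t: 3.83
eef_pos: [478.9, -78.8, 28.8]
tool_rot: [0.004, 0.471, 0.882, 0.001]
wrist_force: [-0.1, -0.7, -0.5]
gripper_width: 42.4
t 3.88 p [479.  -78.8  28.8] g [-172.6 -283.8] z [ 0.007 -0.002 -1.   ] head 0.589 w 42.2 F [ 0.2  0.6 -0.8] q [-0.25   0.438  1.947 -0.     0.75  -0.839]
A tool delta [ 2.5 -2.2  4.8] rotvec to down
fixrot [0.005 0.006 0.002]
```

View pics/w4.png

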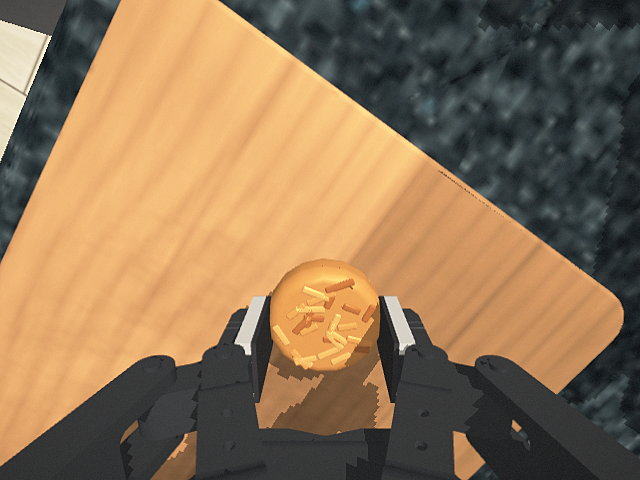

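The fingers stopped at 42.4 mm rather than 46 mm, and the arm crept up to z 28.8. They probably hold only the rounded top rim, so I'll work out where the tip is at this width.

```bash
python3 -c "
import cv2;W=cv2.imread('pics/w4.png');cv2.imwrite('pics/z4.png',cv2.resize(W[240:440,220:440],None,fx=2.8,fy=2.8,interpolation=2))"
python3 - <<'E'
from where import *
c=env.camera_info('wrist');T=np.linalg.inv(np.array(c['tool_from_camera']))
for w in (21.2,): 
  for z in (0,-4,-8,-12):
    for u in (11,-11):
      x=T[:3,:3]@np.array((u,w,z))+T[:3,3]; print(u,z,round(c['fx']*x[0]/x[2]+c['cx'],1),round(c['fy']*x[1]/x[2]+c['cy'],1))
E
```

```text
11 0 374.9 291.6
-11 0 372.9 339.3
11 -4 376.2 295.8
-11 -4 374.1 344.6
11 -8 377.5 300.3
-11 -8 375.3 350.1
11 -12 378.9 305.1
-11 -12 376.6 355.9
```

View pics/z4.png

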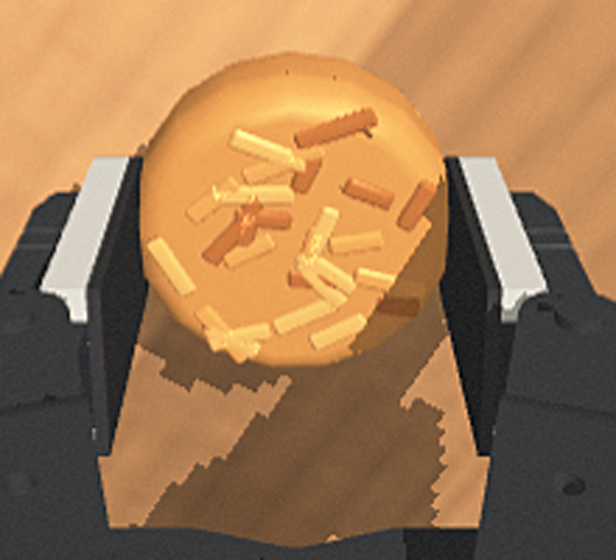

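The tips are about 4 mm behind the TCP at this width, so at z ≈ 33, on the bevelled rim. I'll reopen and re-grip lower.

```bash
python3 -m pendant '[[[0,0,0],[0,0,0],0.75],[[0,0,0],[0,0,0],0.75],[[1,-1,4],[0.005,0.005,0],0.75],[[0,0,4],[0,0,0],0.75],[[0,0,1],[0,0,0],0.75]]'; python3 where.py | head -1
python3 -m pendant '[[[0,0,0],[0,0,0],0.75]]'; python3 where.py | head -1
```

```text
t: 4.3
eef_pos: [478.1, -78.8, 19.6]
tool_rot: [0.001, 0.471, 0.882, -0.0]
wrist_force: [0.4, 0.0, -0.7]
gripper_width: 63.8
t 4.30 p [478.1 -78.8  19.6] g [-173.3 -283.3] z [ 0.001 -0.001 -1.   ] head 0.589 w 63.8 F [ 0.4  0.  -0.7] q [-2.500e-01  4.550e-01  1.952e+00 -1.000e-03  7.340e-01 -8.380e-01]
t: 4.38
eef_pos: [477.8, -78.7, 19.0]
tool_rot: [0.0, 0.472, 0.882, -0.0]
wrist_force: [-0.1, 0.3, 0.5]
gripper_width: 63.7
t 4.38 p [477.8 -78.7  19. ] g [-173.6 -283.1] z [ 0.    -0.001 -1.   ] head 0.589 w 63.7 F [-0.1  0.3  0.5] q [-2.500e-01  4.560e-01  1.952e+00 -1.000e-03  7.330e-01 -8.380e-01]
```

```bash
python3 -m pendant '[[[0,0,-2],[0,0,0],0],[[0,0,0],[0,0,0],0],[[0,0,0],[0,0,0],0],[[0,0,0],[0,0,0],0],[[0,0,0],[0,0,0],0]]'
python3 - <<'E'
from where import *
import pickle
s=env.state(); save('wrist','w5.png')
rep()
W=cv2.imread('pics/w5.png');cv2.imwrite('pics/z5.png',cv2.resize(W[240:440,220:440],None,fx=2.8,fy=2.8,interpolation=2))
E
```

```text
t: 4.8
eef_pos: [477.8, -78.7, 21.6]
tool_rot: [0.0, 0.471, 0.882, -0.0]
wrist_force: [-0.3, -0.1, -0.0]
gripper_width: 42.8
t 4.85 p [477.8 -78.7  21.6] g [-173.5 -283.1] z [-0. -0. -1.] head 0.589 w 43.1 F [-0.4 -1.1 -0.4] q [-2.50e-01  4.51e-01  1.95e+00 -1.00e-03  7.40e-01 -8.38e-01]
fixrot [-0.     0.     0.002]
```

View pics/z5.png

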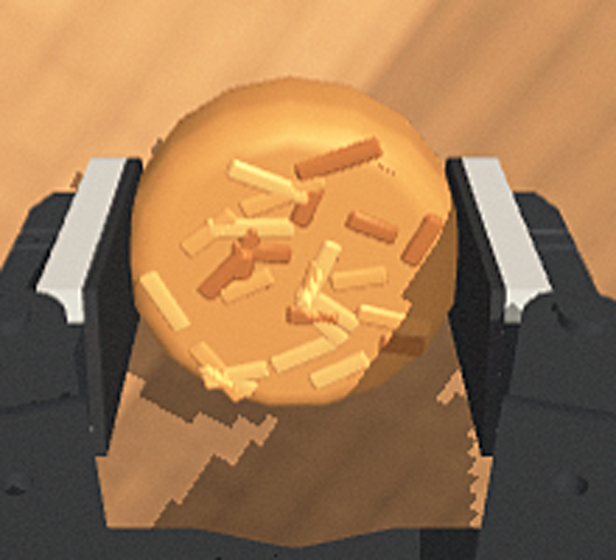

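The cake is now gripped deep between the pads with TCP z 21.6, about level with its underside. I'll lift it, work out the in-hand offset, and carry it to place_left.

```bash
python3 -m pendant '[[[0,0,-15],[0,0,0],0],[[0,0,-30],[0,0,0],0],[[0,0,-40],[0,0,0],0],[[0,0,-30],[0,0,0],0]]'
python3 - <<'E'
from where import *
s=env.state();save('wrist','w6.png')
c=env.camera_info('wrist');K=np.array([[c['fx'],0,c['cx']],[0,c['fy'],c['cy']],[0,0,1]]);T=np.array(c['tool_from_camera'])
for uv,z in [((325,266.8),0),((325,383.6),-18),((325,266.8),-9),((325,383.6),-12)]:
    p=cv2.undistortPoints(np.array([[uv]],float),K,np.array(c['dist_coeffs']))[0,0];d=T[:3,:3]@[p[0],p[1],1];o=T[:3,3]
    print(uv,z,(o+d*(z-o[2])/d[2]).round(1))
rep({'PL':[*gworld([-47,70]),58],'PR':[*gworld([-47,-70]),58]})
E
```

```text
t: 5.18
eef_pos: [471.6, -77.1, 132.9]
tool_rot: [-0.01, 0.471, 0.882, -0.003]
wrist_force: [1.2, -0.2, -0.2]
gripper_width: 43.0
(325, 266.8) 0 [21.7  1.   0. ]
(325, 383.6) -18 [-19.3   1.  -18. ]
(325, 266.8) -9 [25.2  1.  -9. ]
(325, 383.6) -12 [-23.9   1.  -12. ]
t 5.23 p [475.1 -78.  137.8] g [-175.4 -281. ] z [-0.01   0.002 -1.   ] head 0.589 w 43.1 F [ 2.4 -1.4  2. ] q [-2.500e-01  2.800e-01  1.819e+00 -1.000e-03  1.053e+00 -8.390e-01]
PL tool delta [350.1 129.7  81.5] rotvec to down
PR tool delta [210.1 129.4  80.5] rotvec to down
fixrot [-0.007 -0.007  0.002]
```

View pics/w6.png

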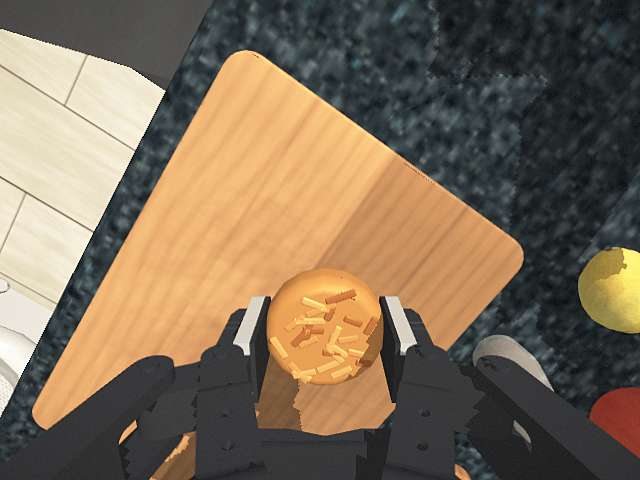

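Cake A is held level, centred at about (325,327). Now carrying it to place_left.

```bash
python3 -m pendant '[[[18,7,0],[-0.005,-0.005,0],0],[[34,13,0],[0,0,0],0],[[36,13,-1],[0,0,0],0],[[36,13,-1],[0,0,0],0],[[36,13,-1],[0,0,0],0]]'
python3 -m pendant '[[[36,13,-1],[0,0,0],0],[[36,13,-1],[0,0,0],0],[[36,13,0],[0,0,0],0],[[30,11,0],[0,0,0],0],[[15,5,0],[0,0,0],0]]'
python3 -m pendant '[[[0,0,0],[0,0,0],0],[[0,0,0],[0,0,0],0]]'
python3 - <<'E'
from where import *
s=env.state();save('wrist','w7.png')
rep({'PL':[*gworld([-47,70]),58],'PR':[*gworld([-47,-70]),58]})
E
```

```text
t: 5.65
eef_pos: [442.9, 85.5, 145.0]
tool_rot: [0.008, 0.477, 0.879, 0.001]
wrist_force: [0.9, -0.1, -0.3]
gripper_width: 43.4
t: 6.07
eef_pos: [401.2, 253.9, 145.2]
tool_rot: [0.008, 0.477, 0.879, 0.003]
wrist_force: [0.1, 0.3, -0.6]
gripper_width: 43.2
t: 6.23
eef_pos: [399.6, 257.6, 144.6]
tool_rot: [0.007, 0.474, 0.881, 0.003]
wrist_force: [-0.4, 0.3, 0.6]
gripper_width: 43.3
t 6.28 p [399.7 257.2 144.6] g [-52.5  39.9] z [ 0.016 -0.001 -1.   ] head 0.583 w 43.2 F [-1.1 -0.3 -1.4] q [ 0.49   0.253  1.839 -0.01   1.036 -0.088]
PL tool delta [31.   4.3 86.3] rotvec to down
PR tool delta [-109.     4.9   87.7] rotvec to down
fixrot [ 0.012  0.01  -0.004]
```

View pics/w7.png

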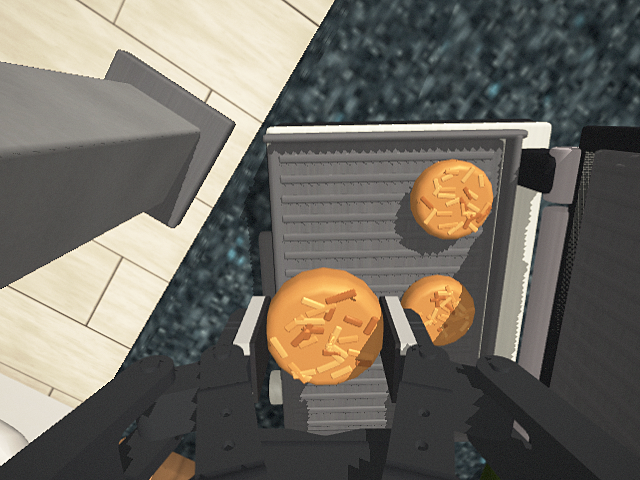

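The cake hovers over the plate between front-mid (hidden) and back-left at (452,199). The left guard is near row 135 and the plate's front edge near column 271. I'll check alignment with the nearby cakes.

Run:
```python
from where import *
from m import blob
s=env.state(); W=cv2.imread('pics/w7.png')[:,:,::-1].copy()
c,e=blob(W,452,199,46,'b'); print(c,e,'bl g',grillxy(onz('wrist',c,70,s)).round(1))
for z in(58,):
  print('near edge',grillxy(onz('wrist',(452,160),58,s)),'far edge top',grillxy(onz('wrist',(452,239),72,s)),'lr',grillxy(onz('wrist',(411,199),67,s)),grillxy(onz('wrist',(493,199),67,s)))
for n,uv,z in [('guard in top',(400,138),65),('guard out',(400,130),65),('front edge',(271,200),58),('plate front edge low',(281,280),58)]: print(n,grillxy(onz('wrist',uv,z,s)).round(1))
```

```text
[451.51644135 198.68899918] [79.  83.3] bl g [22.3 73.3]
near edge [24.50337236 93.88762067] far edge top [24.16659382 49.67261074] lr [-0.34599535 72.65843243] [47.65667102 72.34471768]
guard in top [ -8.2 106.9]
guard out [ -8.5 111.2]
front edge [-82.7  70.8]
plate front edge low [-78.7  18.5]
```

Back-left measures (23–24, 72) in my grill frame, so I'll shift y by +1.5. Approaching in two stages.

```bash
python3 -m pendant '[[[16,3,0],[0.012,0.01,0],0],[[16,3,20],[0,0,0],0],[[0,0,35],[0,0,0],0],[[0,0,15],[0,0,0],0],[[0,0,0],[0,0,0],0]]'
python3 where.py
```

```text
t: 6.7
eef_pos: [391.3, 283.4, 73.9]
tool_rot: [0.002, 0.477, 0.879, 0.002]
wrist_force: [0.2, 0.0, 0.1]
gripper_width: 43.1
t 6.70 p [391.3 283.4  73.9] g [-45.   66.3] z [ 0.006  0.001 -1.   ] head 0.575 w 43.1 F [0.2 0.  0.1] q [ 0.541  0.364  1.904 -0.003  0.868 -0.033]
A tool delta [-350.6 -125.4   50. ] rotvec to down
B tool delta [-475.  -241.4   49.6] rotvec to down
PL tool delta [ 3.7 -2.1 13.9] rotvec to down
PR tool delta [-136.2   -0.5   14.2] rotvec to down
fixrot [ 0.006  0.002 -0.012]
```

```bash
python3 -m pendant '[[[5,-2,7],[0.006,0.002,0],0],[[0,0,5],[0,0,0],0],[[0,0,1],[0,0,0],0],[[0,0,0],[0,0,0],0]]'
python3 where.py
```

```text
t: 7.03
eef_pos: [388.1, 283.3, 60.6]
tool_rot: [-0.0, 0.48, 0.877, -0.001]
wrist_force: [-0.8, -0.4, 0.2]
gripper_width: 42.9
t 7.03 p [388.1 283.3  60.6] g [-47.7  68. ] z [-0.001 -0.002 -1.   ] head 0.570 w 42.9 F [-0.8 -0.4  0.2] q [ 5.430e-01  3.840e-01  1.918e+00 -1.000e-03  8.410e-01 -2.600e-02]
A tool delta [-353.1 -120.5   37.1] rotvec to down
B tool delta [-478.1 -235.8   37.5] rotvec to down
PL tool delta [2.  0.7 0.6] rotvec to down
PR tool delta [-138.     3.     0.7] rotvec to down
fixrot [-0.002  0.001 -0.017]
```

```bash
python3 -m pendant '[[[4,0.5,0.5],[0,0,-0.015],0],[[0,0,1],[0,0,0],0],[[0,0,0.5],[0,0,0],0],[[0,0,0],[0,0,0],0]]'
python3 where.py
python3 - <<'E'
from where import *
s=env.state();save('wrist','w8.png')
E
```

```text
t: 7.37
eef_pos: [388.2, 287.9, 60.8]
tool_rot: [0.001, 0.473, 0.881, 0.001]
wrist_force: [-0.7, -0.1, -0.4]
gripper_width: 43.3
t 7.37 p [388.2 287.9  60.8] g [-45.1  71.8] z [ 0.003  0.001 -1.   ] head 0.586 w 43.3 F [-0.7 -0.1 -0.4] q [ 5.510e-01  3.850e-01  1.916e+00 -1.000e-03  8.370e-01 -3.400e-02]
A tool delta [-354.9 -128.9   36.7] rotvec to down
B tool delta [-478.1 -246.2   36.5] rotvec to down
PL tool delta [-1.8 -1.9  0.8] rotvec to down
PR tool delta [-141.8   -1.8    0.9] rotvec to down
fixrot [ 0.003  0.001 -0.001]
```

View pics/w8.png

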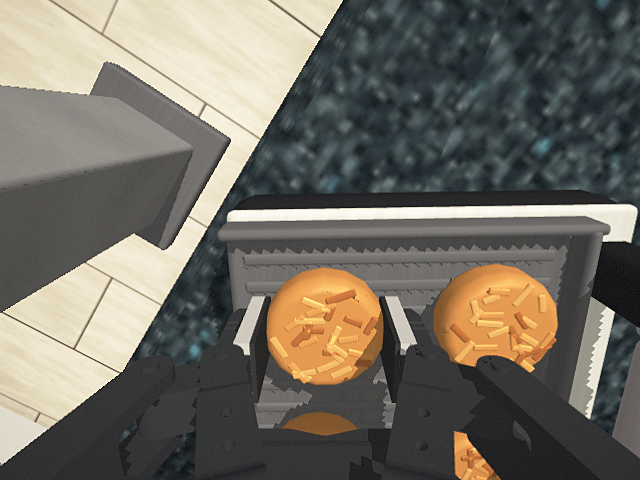

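The held cake is at (325,327) and back-left at about (496,320), columns 433–558. I'll convert both to grill coordinates to compare spacing.

Run:
```python
from where import *
s=env.state()
g=lambda uv,z: grillxy(onz('wrist',uv,z,s)).round(1)
print('bl l/r',g((433,318),68),g((558,318),68)); print('held l/r',g((267,320),70),g((385,320),70))
print('bl near bottom',g((495,264),60),'held near',g((325,267),63))
print('guard in',g((400,240),65),g((420,237),65)); print('front edge left',g((232,300),58),g((228,238),65), 'right inner guard',g((565,300),58))
```

```text
bl l/r [-1.5 74.6] [48.1 74.4]
held l/r [-66.6  75.1] [-20.8  74.9]
bl near bottom [23.9 94.3] held near [-44.1  94.3]
guard in [-15.8 105.9] [ -8.3 107.1]
front edge left [-82.7  77.8] [-80.5 106.9] right inner guard [56.4 77.3]
```

In y the held cake lines up with back-left. In x it should move about 2.3 mm towards the front; then I lower it to contact.

```bash
python3 -m pendant '[[[-0.5,-3,1],[0,0,0],0],[[0,0,2],[0,0,0],0],[[0,0,2],[0,0,0],0],[[0,0,1],[0,0,0],0]]'
python3 where.py
```

```text
t: 7.75
eef_pos: [386.5, 286.3, 56.9]
tool_rot: [0.002, 0.472, 0.881, 0.002]
wrist_force: [-3.3, -2.4, 20.1]
gripper_width: 43.0
t 7.75 p [386.5 286.3  56.9] g [-47.4  71.4] z [ 0.006  0.002 -1.   ] head 0.587 w 43.0 F [-3.3 -2.4 20.1] q [ 5.510e-01  3.880e-01  1.928e+00 -1.000e-03  8.200e-01 -3.500e-02]
A tool delta [-354.4 -126.9   32.5] rotvec to down
B tool delta [-477.5 -244.3   31.9] rotvec to down
PL tool delta [-1.4  0.4 -3.1] rotvec to down
PR tool delta [-141.4    0.4   -3. ] rotvec to down
fixrot [ 0.006  0.001 -0.   ]
```

There is 20 N of contact, so the cake is down. I'll ease off, open slightly and lift away.

```bash
python3 -m pendant '[[[0,0,-0.7],[0,0,0],0],[[0,0,0],[0,0,0],0.6],[[0,0,0],[0,0,0],0.6],[[0,0,0],[0,0,0],0.6]]'
python3 where.py | head -1
python3 -m pendant '[[[0,0,-10],[0,0,0],0.6],[[0,0,-20],[0,0,0],0.6],[[0,0,-35],[0,0,0],0.6],[[0,0,-35],[0,0,0],0.8],[[0,0,0],[0,0,0],0.8]]'
python3 - <<'E'
from where import *
s=env.state();save('wrist','w9.png')
rep({'B':[447.6,-246.5,24]})
E
```

```text
t: 8.08
eef_pos: [386.6, 286.4, 58.0]
tool_rot: [0.002, 0.472, 0.881, 0.003]
wrist_force: [-0.5, 0.9, -0.9]
gripper_width: 50.7
t 8.08 p [386.6 286.4  58. ] g [-47.2  71.4] z [ 0.007  0.003 -1.   ] head 0.587 w 50.7 F [-0.5  0.9 -0.9] q [ 5.510e-01  3.860e-01  1.927e+00 -1.000e-03  8.210e-01 -3.500e-02]
t: 8.5
eef_pos: [383.6, 284.6, 157.6]
tool_rot: [-0.001, 0.473, 0.881, -0.002]
wrist_force: [0.8, 0.3, 0.3]
gripper_width: 68.4
t 8.55 p [382.5 283.9 155.3] g [-52.1  71.6] z [-0.005 -0.004 -1.   ] head 0.586 w 68.4 F [ 0.5 -0.3 -0.5] q [ 5.510e-01  2.510e-01  1.809e+00 -1.000e-03  1.089e+00 -3.500e-02]
B tool delta [-477.7 -238.4  133.3] rotvec to down
fixrot [-0.007  0.001 -0.001]
```

View pics/w9.png

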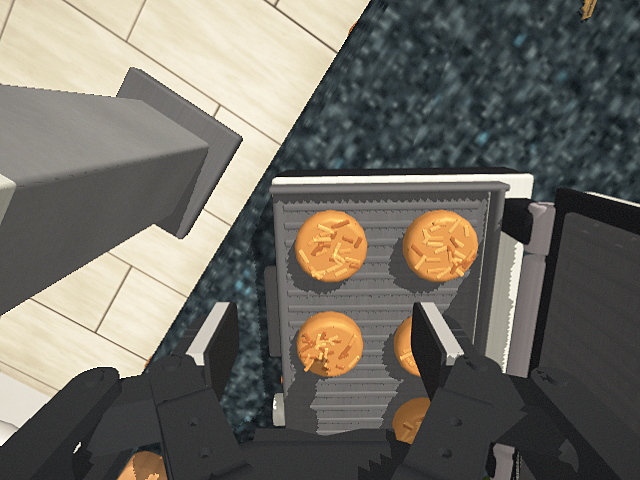

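The cake sits at (331,245), in line with back-left (440,246) and front-mid (329,344). Next is cake B.

```bash
python3 -m pendant '[[[-20,-4,-1],[-0.005,0,0],1],[[-40,-8,-1],[0,0,0],1],[[-40,-10,-1],[0,0,0],1],[[-40,-10,0],[0,0,0],1],[[-38,-14,0],[0,0,0],1]]'
python3 -m pendant '[[[-34,-20,0],[0,0,0],1],[[-34,-22,0],[0,0,0],1],[[-34,-22,0],[0,0,0],1],[[-34,-22,0],[0,0,0],1],[[-34,-22,0],[0,0,0],1]]'
python3 where.py
python3 -m pendant '[[[-34,-22,0],[0,0,0],1],[[-30,-20,8],[0,0,0],1],[[-15,-10,8],[0,0,0],1],[[0,0,0],[0,0,0],1],[[0,0,0],[0,0,0],1]]'
python3 - <<'E'
from where import *
s=env.state();save('wrist','w10.png')
rep({'B':[447.6,-246.5,24]})
E
```

```text
t: 8.97
eef_pos: [442.9, 111.8, 154.9]
tool_rot: [-0.002, 0.466, 0.885, 0.0]
wrist_force: [2.1, -0.0, 1.5]
gripper_width: 85.4
t: 9.38
eef_pos: [447.8, -95.8, 148.2]
tool_rot: [-0.005, 0.466, 0.885, -0.0]
wrist_force: [1.4, 0.6, -0.4]
gripper_width: 85.2
t 9.38 p [447.8 -95.8 148.2] g [-208.  -280.7] z [-0.009  0.004 -1.   ] head 0.602 w 85.2 F [ 1.4  0.6 -0.4] q [-3.040e-01  2.370e-01  1.852e+00  1.000e-03  1.062e+00 -9.060e-01]
A tool delta [ -3.8  34.4 124. ] rotvec to down
B tool delta [-125.1  -84.8  123.6] rotvec to down
PL tool delta [347.6 166.6  90.2] rotvec to down
PR tool delta [207.6 164.6  89.1] rotvec to down
fixrot [-0.005 -0.008  0.015]
t: 9.8
eef_pos: [446.2, -202.3, 125.0]
tool_rot: [-0.008, 0.47, 0.882, -0.002]
wrist_force: [-0.0, 0.5, 0.7]
gripper_width: 85.5
t 9.85 p [ 446.  -201.8  124.9] g [-268.2 -368. ] z [-0.015  0.004 -1.   ] head 0.593 w 85.5 F [-0.4  0.5 -0.4] q [-0.509  0.309  1.815 -0.004  1.033 -1.099]
B tool delta [-39.2 -22.5 100.7] rotvec to down
fixrot [-0.01  -0.012  0.005]
```

View pics/w10.png

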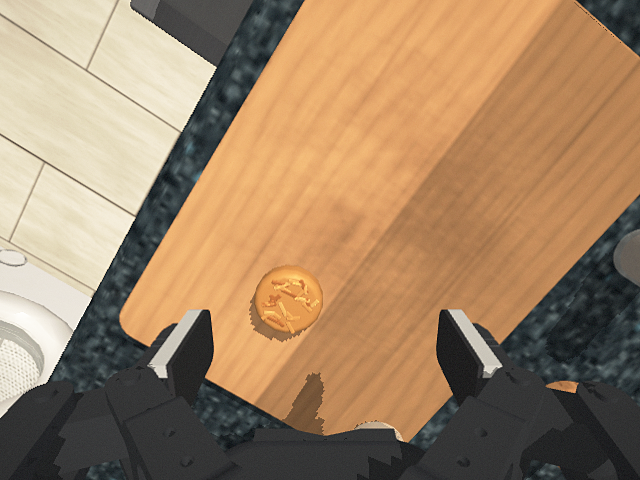

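Cake B is at (288,300), and the spice jar's top is at (380,430), behind the gripper. Checking B and the jar clearance while moving over.

```bash
python3 - <<'E'
from where import *
s=env.state(); q=s['tool_rot']; M=R.from_quat([q[1],q[2],q[3],q[0]]).as_matrix()
p=onz('wrist',(288,300),37,s); print('B wrist',p.round(1),(M.T@(p-s['eef_pos'])).round(1))
print('near/far',onz('wrist',(288,265),26,s).round(1),onz('wrist',(288,335),36,s).round(1))
j=onz('top',(472,227),106); print('jar',j.round(1),(M.T@(j-[447.6,-246.5,24])).round(1))
E
python3 -m pendant '[[[-20,-11,5],[-0.01,-0.01,0],1],[[-20,-12,20],[0,0,0],1],[[-2,-2,30],[0,0,0],1],[[0,0,10],[0,0,0],1],[[0,0,0],[0,0,0],1]]'
python3 - <<'E'
from where import *
s=env.state();save('wrist','w11.png')
rep({'B':[447.6,-246.5,20]})
E
```

```text
B wrist [ 445.2 -243.9   37. ] [-35.5 -23.2  87.7]
near/far [ 433.3 -227.2   26. ] [ 459.3 -266.3   36. ]
jar [ 570.1 -319.6  106. ] [-128.    60.   -84.2]
t: 10.27
eef_pos: [450.0, -244.9, 58.0]
tool_rot: [-0.0, 0.466, 0.885, 0.002]
wrist_force: [-0.7, 0.2, -0.3]
gripper_width: 85.6
t 10.32 p [ 449.6 -244.3   58.4] g [-288.7 -405.4] z [ 0.     0.004 -1.   ] head 0.601 w 85.4 F [-0.5  1.5 -0.1] q [-0.583  0.42   1.854  0.004  0.869 -1.186]
B tool delta [-0.8 -3.  38.4] rotvec to down
fixrot [ 0.002 -0.003  0.014]
```

View pics/w11.png

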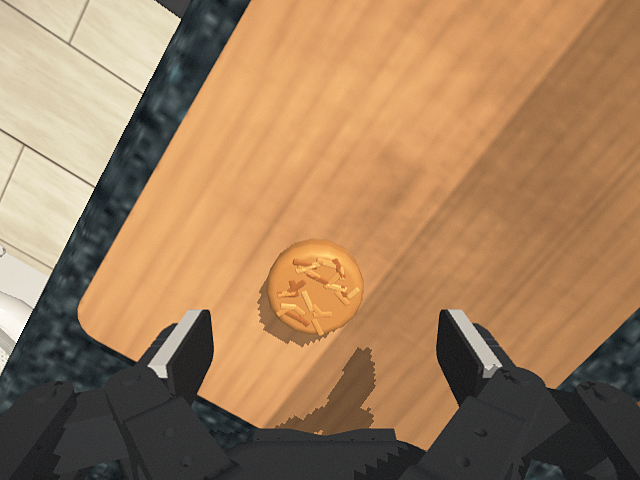

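```bash
python3 -m pendant '[[[-0.5,-4,15],[0,-0.003,0.014],1],[[0,0,16],[0,0,0],1],[[0,0,4],[0,0,0],1],[[0,0,0],[0,0,0],0.8],[[0,0,0],[0,0,0],0.8]]'
python3 - <<'E'
from where import *
s=env.state();save('wrist','w12.png')
rep({'B':[447,-246.5,20]})
q=s['tool_rot']; M=R.from_quat([q[1],q[2],q[3],q[0]]).as_matrix()
E
```

```text
t: 10.73
eef_pos: [449.3, -242.0, 26.5]
tool_rot: [0.002, 0.469, 0.883, 0.001]
wrist_force: [0.5, -0.2, -0.3]
gripper_width: 68.5
t 10.78 p [ 449.5 -242.1   26.8] g [-287.6 -403.4] z [ 0.006  0.    -1.   ] head 0.594 w 68.3 F [-0.1 -0.2 -0.6] q [-0.579  0.465  1.892  0.005  0.779 -1.176]
B tool delta [-2.3 -4.5  6.8] rotvec to down
fixrot [0.005 0.003 0.007]
```

View pics/w12.png

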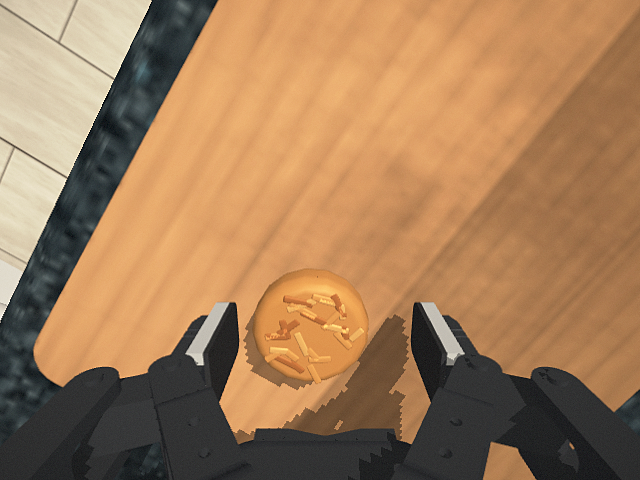

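Rows 268–383 match the in-hand u position of cake A. It is about 5 mm off in −v, so I'll shift, go down to TCP z ≈ 21 and close.

```bash
python3 -m pendant '[[[0,-5,3],[0.004,0.003,0.006],0.8],[[0,-1,3],[0,0,0],0.8]]'; python3 where.py | head -1
python3 -m pendant '[[[0,0,-0.5],[0,0,0],0],[[0,0,0],[0,0,0],0],[[0,0,0],[0,0,0],0],[[0,0,0],[0,0,0],0],[[0,0,0],[0,0,0],0]]'; python3 where.py|head -1
```

```text
t: 10.95
eef_pos: [446.1, -245.9, 22.8]
tool_rot: [0.002, 0.472, 0.882, 0.0]
wrist_force: [0.5, -0.2, -0.1]
gripper_width: 68.7
t 10.95 p [ 446.1 -245.9   22.8] g [-292.6 -404.7] z [ 0.004 -0.002 -1.   ] head 0.589 w 68.7 F [ 0.5 -0.2 -0.1] q [-5.870e-01  4.710e-01  1.898e+00  1.000e-03  7.680e-01 -1.177e+00]
t: 11.37
eef_pos: [446.3, -247.0, 24.9]
tool_rot: [0.004, 0.472, 0.881, -0.0]
wrist_force: [-1.0, -0.2, -1.7]
gripper_width: 42.8
t 11.37 p [ 446.3 -247.    24.9] g [-293.  -405.8] z [ 0.006 -0.003 -1.   ] head 0.587 w 42.8 F [-1.  -0.2 -1.7] q [-5.890e-01  4.670e-01  1.897e+00  1.000e-03  7.710e-01 -1.177e+00]
```

That is slightly high (24.9), so I'll re-grip a few mm lower for a secure hold.

```bash
python3 -m pendant '[[[0,0,0],[0,0,0],0.7],[[0,0,0],[0,0,0],0.7],[[0,0,4],[0.004,0.003,0],0.7],[[0,0,2],[0,0,0],0.7]]'; python3 where.py | head -1
python3 -m pendant '[[[0,0,0],[0,0,0],0],[[0,0,0],[0,0,0],0],[[0,0,0],[0,0,0],0],[[0,0,0],[0,0,0],0]]'; python3 where.py|head -1; python3 -c "
from h import *
save('wrist','w13.png')"
```

```text
t: 11.7
eef_pos: [446.6, -247.5, 18.8]
tool_rot: [0.002, 0.472, 0.881, -0.001]
wrist_force: [-0.3, -0.7, -0.6]
gripper_width: 59.8
t 11.70 p [ 446.6 -247.5   18.8] g [-293.  -406.3] z [ 0.002 -0.004 -1.   ] head 0.587 w 59.8 F [-0.3 -0.7 -0.6] q [-0.587  0.478  1.898 -0.003  0.762 -1.172]
t: 12.03
eef_pos: [448.1, -248.2, 21.0]
tool_rot: [0.003, 0.472, 0.881, -0.001]
wrist_force: [0.4, -0.0, -0.5]
gripper_width: 43.4
t 12.03 p [ 448.1 -248.2   21. ] g [-292.1 -407.8] z [ 0.004 -0.005 -1.   ] head 0.587 w 43.4 F [ 0.4 -0.  -0.5] q [-0.587  0.476  1.895 -0.003  0.765 -1.172]
```

View pics/w13.png

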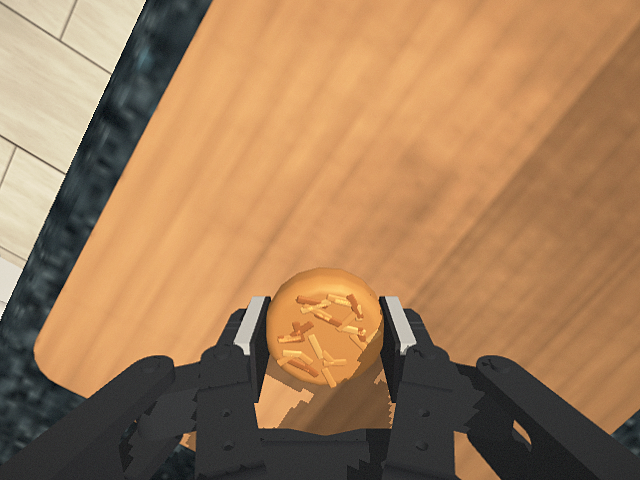

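Cake B is held like A (rows 266–386). I'll lift it and carry it to place_right.

```bash
python3 -m pendant '[[[0,0,-15],[0,0,0],0],[[0,0,-30],[0,0,0],0],[[0,0,-40],[0,0,0],0],[[10,7,-30],[0,0,0],0],[[30,20,-5],[0,0,0],0]]'
python3 -m pendant '[[[33,24,0],[0,0,0],0],[[33,24,0],[0,0,0],0],[[33,24,0],[0,0,0],0],[[33,24,0],[0,0,0],0],[[33,24,0],[0,0,0],0]]'
python3 where.py
python3 -m pendant '[[[32,24,0],[0,0,0],0],[[30,22,0],[0,0,0],0],[[20,14,0],[0,0,0],0],[[0,0,0],[0,0,0],0],[[0,0,0],[0,0,0],0]]'
python3 - <<'E'
from where import *
s=env.state();save('wrist','w14.png')
rep({'PR':[*gworld([-47,-70]),58]})
E
```

```text
t: 12.5
eef_pos: [447.1, -201.9, 140.2]
tool_rot: [-0.002, 0.474, 0.88, -0.002]
wrist_force: [1.3, -0.8, -1.0]
gripper_width: 43.3
t: 12.92
eef_pos: [459.4, 4.4, 142.6]
tool_rot: [0.003, 0.479, 0.878, -0.001]
wrist_force: [1.0, 0.6, -0.1]
gripper_width: 42.9
t 12.92 p [459.4   4.4 142.6] g [-142.8 -203.7] z [ 0.005 -0.005 -1.   ] head 0.572 w 42.9 F [ 1.   0.6 -0.1] q [-0.078  0.239  1.867 -0.006  1.03  -0.648]
A tool delta [-79.  -30.4 119.1] rotvec to down
B tool delta [-203.8 -145.9  119.8] rotvec to down
PL tool delta [275.6  91.6  80.8] rotvec to down
PR tool delta [135.7  93.7  81.8] rotvec to down
fixrot [ 0.001  0.007 -0.015]
t: 13.33
eef_pos: [463.2, 118.6, 140.3]
tool_rot: [0.002, 0.475, 0.88, -0.001]
wrist_force: [0.0, 0.5, 0.5]
gripper_width: 43.0
t 13.38 p [463.2 118.3 140.3] g [ -76.6 -110.9] z [ 0.002 -0.002 -1.   ] head 0.580 w 42.9 F [0.3 0.6 0.3] q [ 0.164  0.267  1.832 -0.003  1.041 -0.415]
PR tool delta [41.4 29.3 82.2] rotvec to down
fixrot [ 0.001  0.003 -0.007]
```

View pics/w14.png

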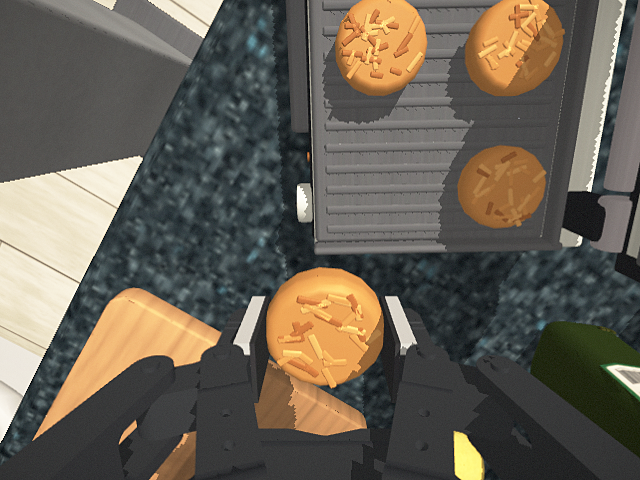

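The plate, front-mid at (381,46) and back-right at (502,187) are all clear ahead. I'll measure the target relative to them.

```bash
python3 - <<'E'
from where import *
s=env.state()
g=lambda uv,z: grillxy(onz('wrist',uv,z,s)).round(1)
print('br lr',g((458,187),68),g((546,187),68),'near',g((502,145),60),'far',g((502,229),72))
print('fm lr',g((335,48),68),g((427,48),68),'far',g((381,96),72))
print('front edge',g((313,190),58),'right plate edge',g((380,238),58),'rear',g((560,180),58))
E
python3 -m pendant '[[[21,14,0],[0,0.003,-0.007],0],[[20,14,20],[0,0,0],0],[[0,0,30],[0,0,0],0],[[0,0,15],[0,0,0],0],[[0,0,0],[0,0,0],0]]'
python3 where.py
```

```text
br lr [ -0.6 -70. ] [ 49.1 -70.4] near [ 24.8 -47.7] far [ 25.5 -93.6]
fm lr [-69.6   1.2] [-23.    0.9] far [-46.1 -22. ]
front edge [-82.2 -72.9] right plate edge [ -41.8 -102.7] rear [ 62.4 -68. ]
t: 13.8
eef_pos: [467.0, 163.9, 74.1]
tool_rot: [0.002, 0.476, 0.88, 0.001]
wrist_force: [-0.3, -0.5, -0.3]
gripper_width: 42.7
t 13.80 p [467.  163.9  74.1] g [-48.2 -75.1] z [ 0.005 -0.001 -1.   ] head 0.580 w 42.7 F [-0.3 -0.5 -0.3] q [ 0.254  0.377  1.879 -0.003  0.881 -0.324]
A tool delta [-208.6 -124.7   50.4] rotvec to down
B tool delta [-332.5 -241.2   50.4] rotvec to down
PL tool delta [1.452e+02 1.000e-01 1.360e+01] rotvec to down
PR tool delta [ 5.2  1.1 14.1] rotvec to down
fixrot [ 0.004  0.004 -0.007]
```

```bash
python3 -m pendant '[[[6,1,5],[0.003,0.003,-0.007],0],[[0,0,5],[0,0,0],0],[[0,0,2],[0,0,0],0],[[0,0,0],[0,0,0],0]]'
python3 where.py
python3 - <<'E'
from where import *
s=env.state();save('wrist','w15.png')
E
```

```text
t: 14.13
eef_pos: [464.9, 166.1, 61.8]
tool_rot: [-0.0, 0.475, 0.88, -0.001]
wrist_force: [0.2, -0.6, -0.3]
gripper_width: 42.9
t 14.13 p [464.9 166.1  61.8] g [-48.7 -72.1] z [-0.001 -0.001 -1.   ] head 0.582 w 42.9 F [ 0.2 -0.6 -0.3] q [ 2.58e-01  3.96e-01  1.89e+00 -1.00e-03  8.56e-01 -3.23e-01]
A tool delta [-211.5 -124.4   38. ] rotvec to down
B tool delta [-335.1 -241.2   38.2] rotvec to down
PL tool delta [142.1   1.    1.7] rotvec to down
PR tool delta [2.1 1.7 1.8] rotvec to down
fixrot [-0.001  0.001 -0.005]
```

View pics/w15.png

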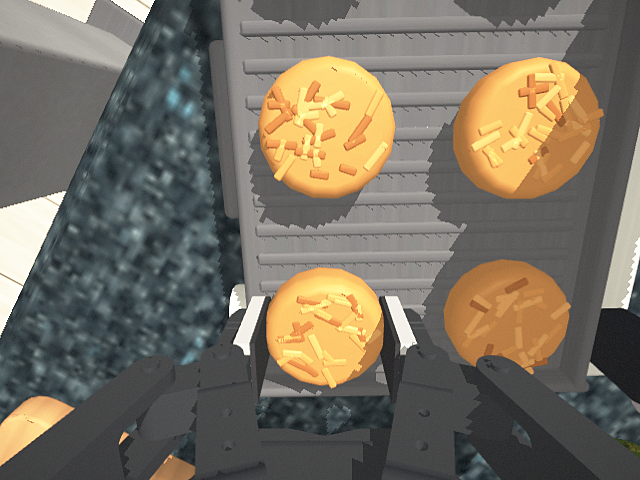

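The held cake at (325,327) sits in the column with front-mid (327,127) and in the row with back-right (507,315). It needs about +2.5 u and +1.5 v, then lowering.

```bash
python3 -m pendant '[[[3.5,2,0],[0,0,-0.005],0],[[0,0,2],[0,0,0],0],[[0,0,2],[0,0,0],0],[[0,0,1],[0,0,0],0]]'
python3 where.py
```

```text
t: 14.52
eef_pos: [466.8, 170.6, 59.0]
tool_rot: [0.002, 0.472, 0.881, 0.001]
wrist_force: [-0.0, -0.0, -0.4]
gripper_width: 43.1
t 14.52 p [466.8 170.6  59. ] g [-44.6 -69.4] z [ 0.005  0.    -1.   ] head 0.587 w 43.1 F [-0.  -0.  -0.4] q [ 2.660e-01  4.010e-01  1.891e+00 -1.000e-03  8.450e-01 -3.200e-01]
A tool delta [-213.5 -129.7   35. ] rotvec to down
B tool delta [-336.6 -247.1   34.8] rotvec to down
PL tool delta [139.4  -2.4  -1.3] rotvec to down
PR tool delta [-0.6 -2.4 -1. ] rotvec to down
fixrot [ 0.004  0.003 -0.   ]
```

```bash
python3 -m pendant '[[[-0.5,-2.5,0],[0.004,0.003,0],0],[[0,0,1.5],[0,0,0],0],[[0,0,2],[0,0,0],0]]'
python3 where.py | head -1
```

```text
t: 14.77
eef_pos: [465.2, 169.0, 56.2]
tool_rot: [0.0, 0.472, 0.882, 0.001]
wrist_force: [-6.1, -1.2, 31.1]
gripper_width: 42.9
t 14.77 p [465.2 169.   56.2] g [-46.8 -69.8] z [ 0.001  0.001 -1.   ] head 0.588 w 42.9 F [-6.1 -1.2 31.1] q [ 2.630e-01  4.050e-01  1.895e+00  1.000e-03  8.410e-01 -3.260e-01]
```

```bash
python3 -m pendant '[[[0,0,-1],[0,0,0],0],[[0,0,0],[0,0,0],0.6],[[0,0,0],[0,0,0],0.6],[[0,0,0],[0,0,0],0.6],[[0,0,0],[0,0,0],0.6]]'
python3 where.py | head -1
python3 -m pendant '[[[0,0,-10],[0,0,0],0.6],[[0,0,-20],[0,0,0],0.6],[[-5,-5,-35],[0,0,0],0.6],[[-10,-15,-40],[0,0,0],0.6],[[-10,-20,-40],[0,0,0],0.6]]'
python3 - <<'E'
from where import *
s=env.state();save('wrist','w16.png');save('top','t2.png');S=save('scene','sc2.png')
rep()
E
python3 -c "
import cv2,numpy as np
T=cv2.imread('pics/top0.png')
T=cv2.imread('pics/t2.png');S=cv2.imread('pics/sc2.png')
cv2.imwrite('pics/z6.png',np.hstack([cv2.resize(T[180:360,80:290],(400,342),interpolation=2),cv2.resize(S[90:280,150:360],(400,342),interpolation=2)]))"
```

```text
t: 15.18
eef_pos: [465.4, 169.0, 57.1]
tool_rot: [0.0, 0.472, 0.882, 0.001]
wrist_force: [0.5, 0.5, 0.0]
gripper_width: 51.1
t 15.18 p [465.4 169.   57.1] g [-46.7 -69.9] z [ 0.001  0.001 -1.   ] head 0.587 w 51.1 F [0.5 0.5 0. ] q [ 2.620e-01  4.040e-01  1.894e+00  1.000e-03  8.420e-01 -3.260e-01]
t: 15.6
eef_pos: [442.5, 127.6, 194.1]
tool_rot: [-0.008, 0.471, 0.882, -0.006]
wrist_force: [0.2, 0.1, 0.3]
gripper_width: 50.9
t 15.75 p [444.3 127.3 196. ] g [-87.3 -93. ] z [-0.011 -0.001 -1.   ] head 0.588 w 51.4 F [ 0.6  0.1 -1.5] q [ 1.870e-01  1.880e-01  1.775e+00  1.000e-03  1.189e+00 -4.010e-01]
fixrot [-0.01  -0.005  0.001]
```

View pics/w16.png

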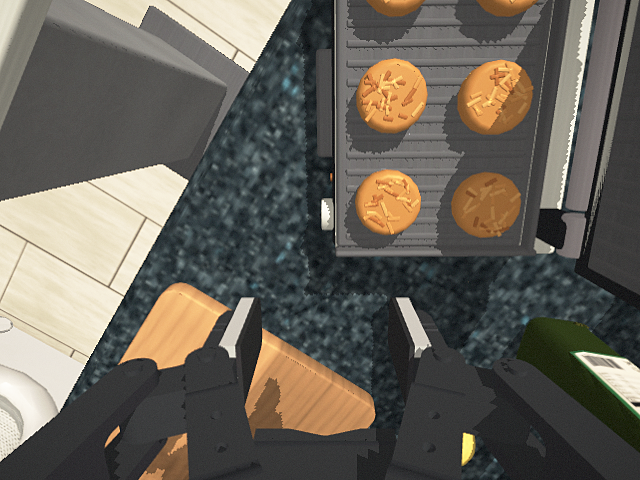

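View pics/z6.png

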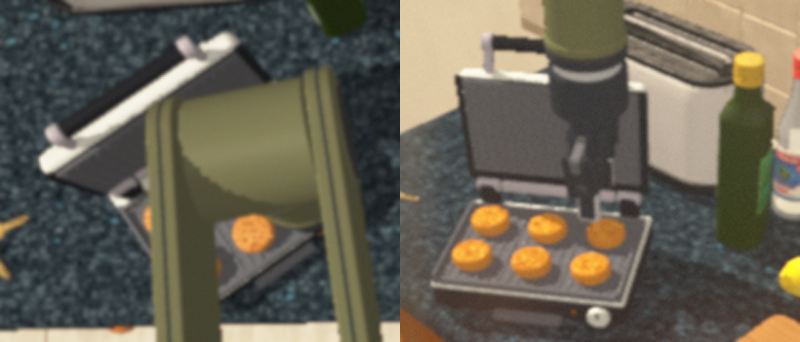

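In the wrist and scene views all six cakes now lie in two even rows of three: front row at scene-crop (472,255), (531,262), (590,268). I'll verify the numbers and triangulate the handle from the first top and scene pictures, while rising in front of the lid.

```bash
python3 - <<'E'
from where import *
from m import blob
S=cv2.imread('pics/sc2.png')[:,:,::-1].copy()
for n,b in dict(bl=(197,213,13),bm=(227,217,13),br=(258,219,13),fl=(188,232,12),fm=(219,236,13),fr=(249,239,12)).items():
    c,e=blob(S,*b,'b'); print(n,c.round(1),e,grillxy(onz('scene',c,68)).round(1))
a=np.array([145.8,228.4]);b=np.array([228.7,115.5])
o1,d1=ray('top',a);o2,d2=ray('scene',b);x=np.linalg.lstsq(np.c_[d1,-d2],o2-o1,rcond=None)[0];P,Q=o1+d1*x[0],o2+d2*x[1]
print('bar',P.round(1),Q.round(1),grillxy((P+Q)/2).round(1))
E
python3 -m pendant '[[[20,0,-20],[0,0,0],0.5],[[30,0,-28],[0,0,0],0.5],[[30,0,-28],[0,0,0],0.5],[[15,0,-38],[0,0,0],0.5],[[0,10,-38],[0,0,0],0.5]]'
python3 where.py
```

```text
bl [197.  211.8] [16.6 20.5] [25.3 71.7]
bm [226.7 216.3] [16.1 20.2] [21.8  0.1]
br [257.7 219.3] [16.9 20.6] [ 24.1 -72.1]
fl [187.3 231. ] [17. 21.] [-44.1  71.6]
fm [218.4 234.9] [17.4 20.9] [-44.5   0.3]
fr [249.5 238.4] [17.5 20.9] [-43.4 -69.9]
bar [544.2 303.3 286.7] [545.3 302.4 286.6] [93.5 -2.5]
t: 16.17
eef_pos: [392.3, 212.1, 339.2]
tool_rot: [-0.015, 0.474, 0.88, -0.014]
wrist_force: [1.5, 0.4, -0.6]
gripper_width: 42.8
t 16.17 p [392.3 212.1 339.2] g [-83.7   6.4] z [-0.039 -0.01  -0.999] head 0.582 w 42.8 F [ 1.5  0.4 -0.6] q [ 0.396  0.073  1.541  0.006  1.568 -0.186]
A tool delta [-294.   -77.1  314.5] rotvec to down
B tool delta [-417.7 -193.8  317.3] rotvec to down
PL tool delta [ 60.1  47.  278.5] rotvec to down
PR tool delta [-79.9  47.6 276.6] rotvec to down
fixrot [-0.038 -0.013 -0.005]
```

The cakes check out: the new ones share rows and columns with the others within about 2 mm. The handle triangulates to grill (93.5, −2.5), z 287, against the expected (97.7, 0, 282.5). Next I move forward and tilt the wrist towards the robot.

```bash
python3 -m pendant '[[[0,30,0],[-0.03,0,0],0.55],[[0,35,-2],[0,0,0],0.55],[[-3,10,0],[-0.05,0,0],0.55],[[0,0,0],[-0.11,0,0],0.55],[[0,0,0],[-0.11,0,0],0.55]]'
python3 where.py | grep -v tool
python3 -m pendant '[[[0,0,0],[-0.11,0,0],0.55],[[0,0,0],[-0.11,0,0],0.55],[[0,0,0],[-0.11,0,0],0.55],[[0,0,0],[0,0,0],0.55]]'
python3 - <<'E'
from where import *
s=env.state();save('wrist','w17.png')
rep()
E
```

```text
t: 16.58
eef_pos: [468.1, 262.7, 341.2]
tool_rot: [0.06, 0.468, 0.873, 0.126]
wrist_force: [0.2, -0.5, -0.7]
gripper_width: 47.1
t 16.58 p [468.1 262.7 341.2] g [7.5 6.6] z [ 0.222  0.164 -0.961] head 0.585 w 47.1 F [ 0.2 -0.5 -0.7] q [ 0.385  0.04   1.606  0.073  1.225 -0.218]
fixrot [ 0.279 -0.014  0.   ]
t: 16.92
eef_pos: [460.6, 261.8, 327.7]
tool_rot: [0.133, 0.453, 0.84, 0.268]
wrist_force: [-2.7, -0.9, -2.6]
gripper_width: 46.6
t 16.97 p [463.5 262.8 330.5] g [3.7 9.1] z [ 0.467  0.329 -0.821] head 0.576 w 46.8 F [-1.2  0.8 -0.6] q [ 0.32  -0.095  1.894  0.241  0.769 -0.387]
fixrot [ 0.608 -0.018 -0.004]
```

View pics/w17.png

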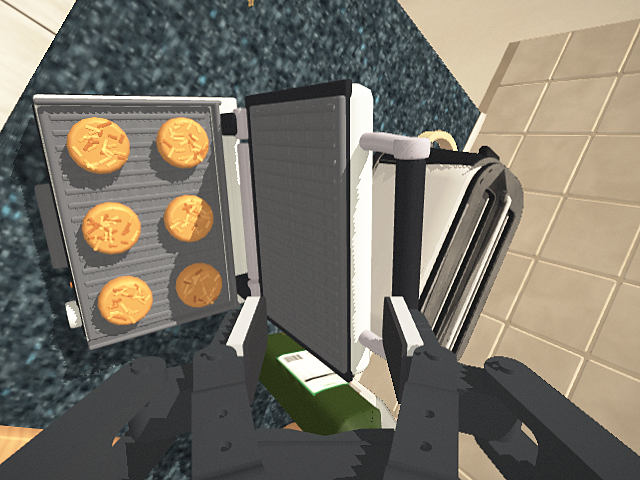

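All six cakes and the open lid are visible. The handle bar runs from about (411,155) to (396,330), 27 px wide, and is still to the right of the jaws. I'll locate it in the tool frame.

```bash
cat > bar.py <<'E'
from where import *
def bar(a,b,f=0.5):
    # bar seen edge-centres a,b (pixels); intersect with rays, known length line parallel to grill y
    s=env.state(); q=s['tool_rot']; M=R.from_quat([q[1],q[2],q[3],q[0]]).as_matrix(); p=np.array(s['eef_pos'])
    yv=np.array([-np.sin(YAW),np.cos(YAW),0])
    oa,da=ray('wrist',a,st=s);ob,db=ray('wrist',b,st=s)
    # P on ray a, P-L*yv on ray b (least squares), L=130
    A=np.c_[da,-db];x=np.linalg.lstsq(A,ob-oa+130*yv,rcond=None)[0]
    P=oa+da*x[0];Q=ob+db*x[1];m=(P+Q)/2
    print('bar ends',P.round(1),Q.round(1),'mid g',grillxy(m).round(1),m[2].round(1),'len',np.linalg.norm(P-Q).round(1))
    return m,M,p,s
def tod(M,p,m,n=''): print(n,'in tool',(M.T@(m-p)).round(1))
if __name__=='__main__':
    import sys
    v=list(map(float,sys.argv[1:5]))
    m,M,p,s=bar(v[:2],v[2:])
    tod(M,p,m,'meas'); e=np.array([*gworld([97.7,0]),282.5]); tod(M,p,e,'model')
E
python3 bar.py 412 158 394 332
python3 -c "
import cv2;W=cv2.imread('pics/w17.png');cv2.imwrite('pics/z17.png',cv2.resize(W[120:380,330:460],None,fx=2.3,fy=2.3,interpolation=2))"
```

```text
bar ends [529.  372.3 268.9] [597.2 262.  264.2] mid g [116.8  -0.7] 266.6 len 129.8
meas in tool [-11.2  56.4 116.9]
model in tool [-10.1  49.8  92.9]
```

View pics/z17.png

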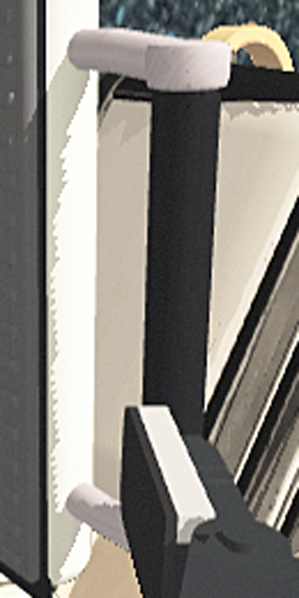

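The bar is 28–30 px wide (columns 395–425), which puts it about 244 mm from the camera. The lower end is hidden by the finger, so the "meas" length fit is unreliable. I'll check the model point by projecting it.

```bash
cat > proj.py <<'E'
from where import *
s=env.state(); q=s['tool_rot']; M=R.from_quat([q[1],q[2],q[3],q[0]]).as_matrix(); p=np.array(s['eef_pos'])
c=env.camera_info('wrist');T=np.linalg.inv(np.array(c['tool_from_camera']))
def pr(P):
    x=T[:3,:3]@(M.T@(np.array(P)-p))+T[:3,3]; return [round(c['fx']*x[0]/x[2]+c['cx'],1),round(c['fy']*x[1]/x[2]+c['cy'],1),round(x[2],1)]
if __name__=='__main__':
    for gx,z in [(97.7,282.5),(94,286),(97.7,286),(94,282.5)]:
        print(gx,z,[pr([*gworld([gx,y]),z]) for y in (65,0,-65)])
E
python3 proj.py
```

```text
97.7 282.5 [[np.float64(404.5), np.float64(159.5), np.float64(232.4)], [np.float64(399.6), np.float64(261.4), np.float64(250.8)], [np.float64(395.3), np.float64(349.4), np.float64(269.1)]]
94 286 [[np.float64(404.5), np.float64(160.2), np.float64(227.7)], [np.float64(399.4), np.float64(264.0), np.float64(246.0)], [np.float64(395.1), np.float64(353.4), np.float64(264.3)]]
97.7 286 [[np.float64(408.9), np.float64(159.8), np.float64(229.7)], [np.float64(403.5), np.float64(262.8), np.float64(248.0)], [np.float64(399.0), np.float64(351.6), np.float64(266.3)]]
94 282.5 [[np.float64(400.2), np.float64(159.8), np.float64(230.4)], [np.float64(395.5), np.float64(262.5), np.float64(248.7)], [np.float64(391.5), np.float64(351.1), np.float64(267.1)]]
```

The bar appears about 6 px (4 mm) to +v of the model, so I take it at tool ≈ (−10, 53.5, 92). I'll align laterally first, then look again.

```bash
python3 -m pendant '[[[-5,25,0],[0.018,0,0],0.55],[[-5,25,15],[0,0,0],0.55],[[0,3,15],[0,0,0],0.55],[[0,0,0],[0,0,0],0.55],[[0,0,0],[0,0,0],0.55]]'
python3 proj.py
python3 - <<'E'
from where import *
s=env.state();save('wrist','w18.png')
rep({'bar':[*gworld([99,0]),286]})
E
```

```text
t: 17.38
eef_pos: [525.3, 291.5, 334.4]
tool_rot: [0.126, 0.455, 0.844, 0.256]
wrist_force: [0.5, 0.5, -0.3]
gripper_width: 46.9
97.7 282.5 [[np.float64(309.4), np.float64(145.4), np.float64(196.1)], [np.float64(311.8), np.float64(265.8), np.float64(214.4)], [np.float64(313.8), np.float64(367.3), np.float64(232.6)]]
94 286 [[np.float64(306.6), np.float64(145.9), np.float64(191.3)], [np.float64(309.3), np.float64(269.0), np.float64(209.6)], [np.float64(311.6), np.float64(372.3), np.float64(227.9)]]
97.7 286 [[np.float64(313.0), np.float64(145.6), np.float64(193.3)], [np.float64(315.1), np.float64(267.6), np.float64(211.5)], [np.float64(316.9), np.float64(370.2), np.float64(229.8)]]
94 282.5 [[np.float64(303.1), np.float64(145.7), np.float64(194.2)], [np.float64(306.0), np.float64(267.1), np.float64(212.4)], [np.float64(308.5), np.float64(369.4), np.float64(230.7)]]
t 17.43 p [524.8 291.2 333.8] g [70.5 -1.1] z [ 0.446  0.317 -0.837] head 0.575 w 46.9 F [0.7 0.9 0.4] q [ 0.344  0.019  1.763  0.206  0.809 -0.338]
bar tool delta [ 0.1 -2.2 55.6] rotvec to down
fixrot [ 0.578 -0.02  -0.005]
```

View pics/w18.png

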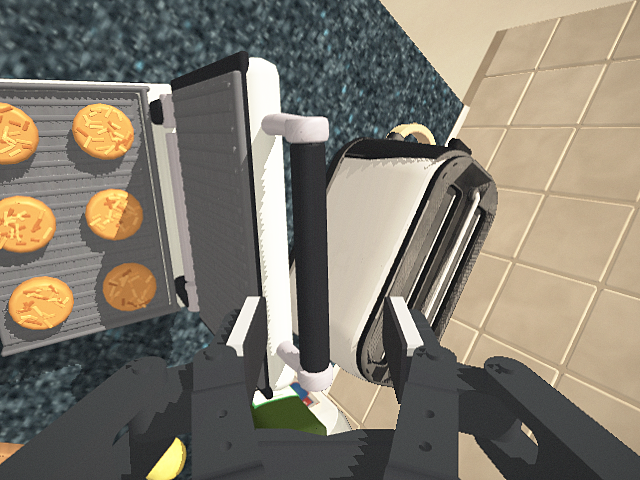

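Both bar ends show, (311,142) and (314,372), with the mid column at about 313. That fits the bar at grill (97.7, 0), z ≈ 285, so tool (0, −2.3, 55). Approaching straight along tool z.

```bash
python3 -m pendant '[[[0,-2.5,15],[0,0,0],0.55],[[0,0,20],[0,0,0],0.55],[[0,0,12],[0,0,0],0.55],[[0,0,0],[0,0,0],0.55]]'
python3 - <<'E'
from where import *
s=env.state();save('wrist','w19.png')
rep({'bar':[*gworld([98,0]),285]})
E
```

```text
t: 17.77
eef_pos: [542.8, 305.6, 291.9]
tool_rot: [0.125, 0.454, 0.844, 0.255]
wrist_force: [-0.0, -0.2, -1.5]
gripper_width: 46.8
t 17.82 p [542.6 305.5 292.7] g [93.2  0.9] z [ 0.444  0.317 -0.838] head 0.576 w 47.3 F [-0.5 -0.2  0.5] q [ 0.361  0.089  1.795  0.216  0.708 -0.347]
bar tool delta [-1.1 -0.2  9. ] rotvec to down
fixrot [ 0.576 -0.02  -0.003]
```

View pics/w19.png

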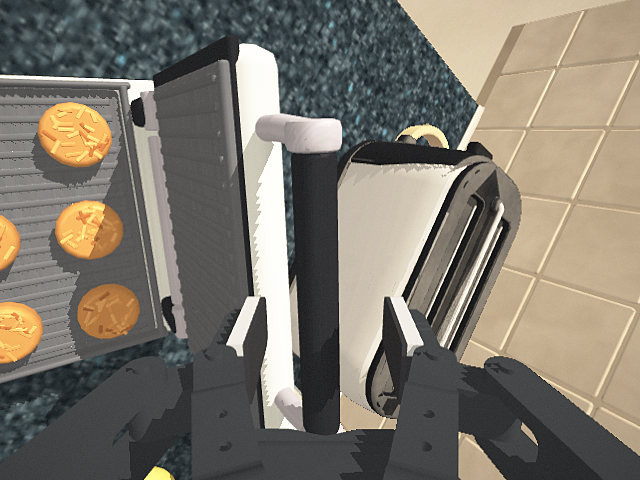

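The bar sits centred between the fingers (columns 298–338). Going the last 23 mm and closing.

```bash
python3 -m pendant '[[[0,-0.5,10],[0,0,0],0.55],[[0,0,11],[0,0,0],0.55],[[0,0,3],[0,0,0],0.55]]'
python3 - <<'E'
from where import *
save('wrist','w20.png')
rep({'bar':[*gworld([98,0]),285]})
E
```

```text
t: 18.07
eef_pos: [553.3, 313.2, 273.6]
tool_rot: [0.126, 0.454, 0.844, 0.256]
wrist_force: [-0.6, -0.0, -0.9]
gripper_width: 47.3
t 18.12 p [553.2 313.2 273.4] g [106.3   1.4] z [ 0.446  0.318 -0.837] head 0.577 w 47.0 F [-0.   1.  -0.4] q [ 0.369  0.126  1.807  0.224  0.657 -0.353]
bar tool delta [ -1.2  -0.6 -14.2] rotvec to down
fixrot [ 0.579 -0.02  -0.003]
```

View pics/w20.png

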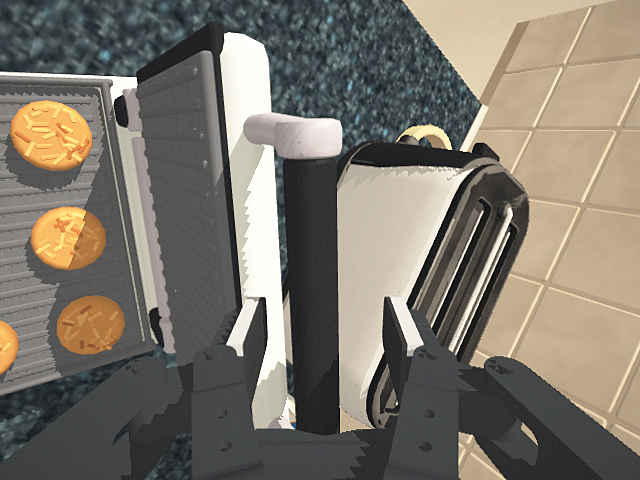

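The bar is a little left (center 314 against finger midline 325), so I'll shift −2 and close.

```bash
python3 -m pendant '[[[0,-2.5,2],[0,0,0],0.55],[[0,0,0],[0,0,0],0],[[0,0,0],[0,0,0],0],[[0,0,0],[0,0,0],0],[[0,0,0],[0,0,0],0]]'
python3 where.py | head -1
python3 -m pendant '[[[0,0,0],[0,0,0],0],[[0,0,0],[0,0,0],0]]'
python3 - <<'E'
from where import *
save('wrist','w21.png')
rep({'bar':[*gworld([98,0]),285]})
E
```

```text
t: 18.53
eef_pos: [551.3, 312.0, 269.9]
tool_rot: [0.126, 0.454, 0.845, 0.255]
wrist_force: [-0.1, 1.5, -2.4]
gripper_width: 16.1
t 18.53 p [551.3 312.  269.9] g [104.1   1.5] z [ 0.445  0.317 -0.838] head 0.579 w 16.1 F [-0.1  1.5 -2.4] q [ 0.369  0.127  1.815  0.226  0.65  -0.358]
t: 18.7
eef_pos: [551.2, 311.9, 270.0]
tool_rot: [0.126, 0.453, 0.845, 0.255]
wrist_force: [0.5, 0.5, -2.2]
gripper_width: 16.0
t 18.75 p [551.2 312.  270. ] g [104.    1.5] z [ 0.445  0.317 -0.838] head 0.579 w 15.9 F [ 0.5  0.2 -1.7] q [ 0.369  0.126  1.815  0.226  0.649 -0.359]
bar tool delta [ -1.2   3.2 -15.9] rotvec to down
fixrot [ 0.577 -0.019 -0.001]
```

View pics/w21.png

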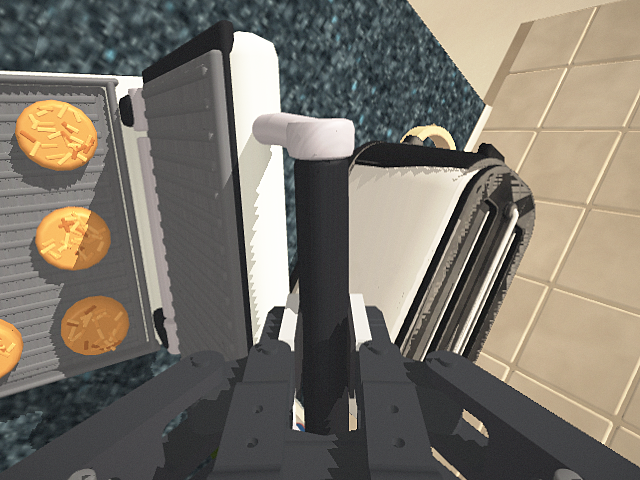

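The bar is gripped (16 mm reading). I'll write a planner that steps the bar along its arc about the hinge, easing the wrist tilt as the lid comes forward, and prints the rows for me to type.

```bash
cat > arc.py <<'E'
from where import *
import sys
D=15.9; HX,HZ,RR=78.,85.,198.5
def cur():
    s=env.state(); q=s['tool_rot']; M=R.from_quat([q[1],q[2],q[3],q[0]]).as_matrix(); p=np.array(s['eef_pos'])
    c,sn=np.cos(YAW),np.sin(YAW); G=np.array([[c,sn,0],[-sn,c,0],[0,0,1]]) # world->grill
    z=G@M[:,2]; g=grillxy(p); tilt=np.arctan2(z[0],-z[2])
    bx,by,bz=g[0]-D*z[0],g[1]-D*z[1],p[2]-D*z[2]
    return s,M,G,g,p,tilt,np.array([bx,by,bz])
def ang(b): return np.arctan2(b[2]-HZ,HX-b[0])-0.07, np.hypot(b[2]-HZ,HX-b[0])
if __name__=='__main__':
    s,M,G,g,p,tilt,b=cur(); a,r=ang(b)
    print('t %.2f'%s['t'],'lid',a.round(3),'r',r.round(1),'bar',b.round(1),'tilt',tilt.round(3),'head %.3f'%np.arctan2(M[1,1],M[0,1]),'ux',(G@M[:,0]).round(3),'w %.1f'%s['gripper_width'],'F',s['wrist_force'].round(1),'q',s['joint_pos'].round(2))
    if len(sys.argv)>1:
        n=int(sys.argv[1]);a1=float(sys.argv[2]);t1=float(sys.argv[3]); th=tilt; cp=np.array([g[0],p[2]])
        for i in range(1,n+1):
            aa=a+(a1-a)*i/n; tt=tilt+(t1-tilt)*i/n
            bb=np.array([HX-RR*np.cos(aa+.07),HZ+RR*np.sin(aa+.07)]); tp=bb+D*np.array([np.sin(tt),-np.cos(tt)])
            d=tp-cp; ty=np.array([np.cos(th),np.sin(th)]);tz=np.array([np.sin(th),-np.cos(th)])
            print([0,round(float(d@ty),1),round(float(d@tz),1)],'rot',round(float(-(tt-th)),3)); th=tt;cp=tp
E
python3 arc.py 5 1.4 0.55
```

```text
t 18.75 lid 1.588 r 199.0 bar [ 95.3   1.3 283.3] tilt 0.577 head 0.579 ux [-0.004  1.     0.018] w 15.9 F [ 0.5  0.2 -1.7] q [ 0.37  0.13  1.81  0.23  0.65 -0.36]
[0, -6.4, -4.1] rot 0.005
[0, -6.2, -4.2] rot 0.005
[0, -6.4, -4.0] rot 0.005
[0, -6.6, -3.7] rot 0.005
[0, -6.7, -3.4] rot 0.005
```

```bash
python3 -m pendant '[[[0,-6.4,-4.1],[0.005,0,0],0],[[0,-6.2,-4.2],[0.005,0,0],0],[[0,-6.4,-4.0],[0.005,0,0],0],[[0,-6.6,-3.7],[0.005,0,0],0],[[0,-6.7,-3.4],[0.005,0,0],0]]'
python3 arc.py 5 1.2 0.52
```

```text
t: 19.17
eef_pos: [520.9, 291.1, 271.4]
tool_rot: [0.122, 0.454, 0.847, 0.247]
wrist_force: [2.6, 2.5, -3.9]
gripper_width: 15.7
t 19.17 lid 1.405 r 200.8 bar [ 58.8   0.7 284.9] tilt 0.558 head 0.581 ux [-0.004  1.     0.017] w 15.7 F [ 2.6  2.5 -3.9] q [ 0.35  0.08  1.86  0.22  0.68 -0.37]
[0, -8.5, -1.4] rot 0.008
[0, -7.6, -3.1] rot 0.008
[0, -7.8, -2.7] rot 0.008
[0, -7.9, -2.4] rot 0.008
[0, -8.0, -2.0] rot 0.008
```

```bash
python3 -m pendant '[[[0,-8.2,-1.6],[0.008,0,0],0],[[0,-7.6,-3.0],[0.008,0,0],0],[[0,-7.8,-2.6],[0.008,0,0],0],[[0,-7.9,-2.3],[0.008,0,0],0],[[0,-8.0,-2.0],[0.008,0,0],0]]'
python3 arc.py 5 1.0 0.46
```

```text
t: 19.58
eef_pos: [487.2, 267.9, 265.6]
tool_rot: [0.116, 0.456, 0.851, 0.233]
wrist_force: [1.9, 1.7, -2.7]
gripper_width: 16.0
t 19.58 lid 1.203 r 203.3 bar [1.830e+01 1.000e-01 2.793e+02] tilt 0.527 head 0.581 ux [-0.003  1.     0.015] w 16.0 F [ 1.9  1.7 -2.7] q [ 0.33  0.03  1.91  0.22  0.7  -0.38]
[0, -9.2, 3.0] rot 0.013
[0, -8.2, -1.2] rot 0.013
[0, -8.2, -0.8] rot 0.013
[0, -8.3, -0.4] rot 0.013
[0, -8.3, 0.1] rot 0.013
```

The radius estimate is drifting (203 against 198.5), so I'll check for slip in the pads before going on.

```bash
python3 -c "
from h import *
save('wrist','w22.png')"; python3 arc.py 5 1.0 0.46
```

```text
t 19.63 lid 1.196 r 203.3 bar [1.690e+01 1.000e-01 2.789e+02] tilt 0.525 head 0.582 ux [-0.003  1.     0.014] w 15.8 F [-0.2 -0.4  3.2] q [ 0.33  0.03  1.91  0.22  0.71 -0.38]
[0, -8.9, 3.1] rot 0.013
[0, -7.9, -1.1] rot 0.013
[0, -7.9, -0.7] rot 0.013
[0, -8.0, -0.3] rot 0.013
[0, -8.0, 0.1] rot 0.013
```

View pics/w22.png

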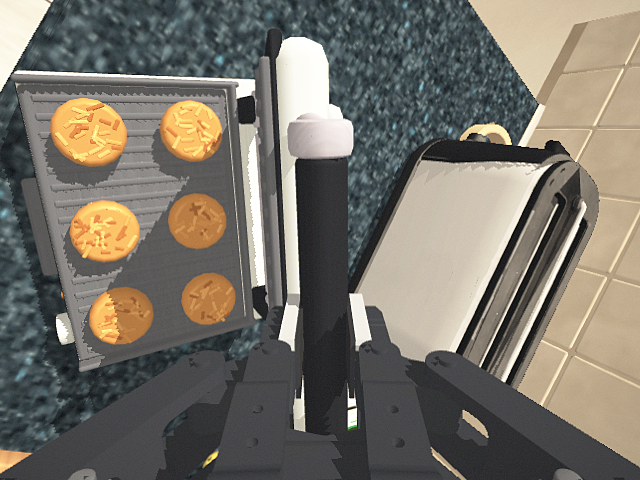

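The bar is still firmly between the pads; the slip is only a few mm towards the tips. I'll fold the radius correction into the next rows.

```bash
python3 -m pendant '[[[0,-8.4,1.5],[0.013,0,0],0],[[0,-8.0,0.5],[0.013,0,0],0],[[0,-8,0],[0.013,0,0],0],[[0,-8,0],[0.013,0,0],0],[[0,-8,0.3],[0.013,0,0],0]]'
python3 arc.py 5 0.85 0.40
```

```text
t: 20.05
eef_pos: [463.1, 251.1, 255.0]
tool_rot: [0.108, 0.459, 0.855, 0.214]
wrist_force: [-0.0, 0.5, 3.5]
gripper_width: 15.9
t 20.05 lid 1.053 r 204.2 bar [-10.5  -0.5 269.1] tilt 0.484 head 0.581 ux [-0.001  1.     0.012] w 15.9 F [-0.   0.5  3.5] q [ 0.32  0.01  1.94  0.2   0.74 -0.38]
[0, -8.5, 5.6] rot 0.017
[0, -8.3, 0.3] rot 0.017
[0, -8.3, 0.8] rot 0.017
[0, -8.2, 1.3] rot 0.017
[0, -8.1, 1.7] rot 0.017
```

Forces stay around 4 N, far below what would make the bar slip, so I suspect an offset in my hinge estimate. I'll fit a circle to the bar's track.

```bash
python3 - <<'E'
import numpy as np
from scipy.optimize import least_squares
P=np.array([[95.3,283.3],[58.8,284.9],[18.3,279.3],[-10.5,269.1]])
f=lambda c:np.hypot(P[:,0]-c[0],P[:,1]-c[1])-198.5
r=least_squares(f,[78,85]);print(r.x,r.fun)
c=r.x
print(np.arctan2(P[:,1]-c[1],c[0]-P[:,0])-.07)
E
python3 -c "
from h import *
save('wrist','w23.png');save('scene','sc3.png')"
python3 -c "
import cv2,numpy as np
W=cv2.imread('pics/w23.png');S=cv2.imread('pics/sc3.png')
cv2.imwrite('pics/z23.png',np.hstack([cv2.resize(W[100:440,180:480],(400,453)),cv2.resize(S[60:290,130:340],(400,453))]))"
```

```text
[67.52910572 86.7331033 ] [ 0.01893473 -0.14094114  0.25994203 -0.1411677 ]
[1.64114706 1.45677552 1.25051016 1.09649829]
```

View pics/z23.png

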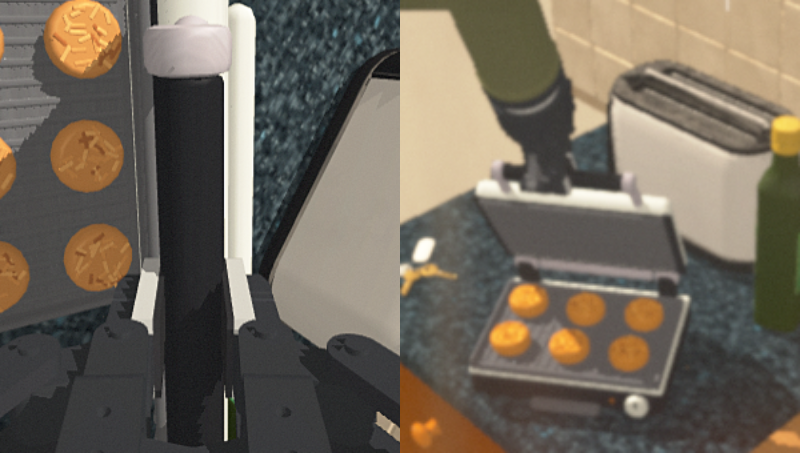

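The bar's apparent width drops 52→50 px, so it did creep about 5 mm towards the tips. Turning uses up the pads' friction, so errors in my path radius become slip. The hinge model holds and the lid angle is still 1.05. The scene view shows the lid well held and the cakes in place. I'll feed the tool inward while continuing.

```bash
python3 -m pendant '[[[0,-8.5,3.5],[0.017,0,0],0],[[0,-8.3,3],[0.017,0,0],0],[[0,-8.3,2.5],[0.017,0,0],0],[[0,-8.2,2.2],[0.017,0,0],0],[[0,-8.1,2.2],[0.017,0,0],0]]'
python3 arc.py 4 0.74 0.36
```

```text
t: 20.57
eef_pos: [438.8, 234.5, 236.4]
tool_rot: [0.094, 0.463, 0.862, 0.184]
wrist_force: [0.0, -1.4, 4.9]
gripper_width: 15.6
t 20.57 lid 0.887 r 203.0 bar [-38.9  -0.8 251. ] tilt 0.416 head 0.584 ux [-0.     1.     0.009] w 15.6 F [ 0.  -1.4  4.9] q [ 0.32  0.01  1.96  0.16  0.78 -0.36]
[0, -6.5, 6.0] rot 0.014
[0, -7.3, 1.9] rot 0.014
[0, -7.2, 2.3] rot 0.014
[0, -7.0, 2.6] rot 0.014
```

```bash
python3 -m pendant '[[[0,-7,4],[0.01,0,0],0],[[0,-7,4],[0.01,0,0],0],[[0,-7,4],[0.01,0,0],0],[[0,-5,3],[0.01,0,0],0]]'
python3 arc.py 3 0.70 0.36
python3 -c "
from h import *
save('wrist','w24.png');save('scene','sc4.png')
W=cv2.imread('pics/w24.png');S=cv2.imread('pics/sc4.png')
cv2.imwrite('pics/z24.png',np.hstack([cv2.resize(W[100:440,180:480],(400,453)),cv2.resize(S[60:290,130:340],(400,453))]))"
```

```text
t: 20.9
eef_pos: [415.4, 218.5, 209.9]
tool_rot: [0.082, 0.464, 0.868, 0.158]
wrist_force: [1.1, -0.7, 0.2]
gripper_width: 15.9
t 20.90 lid 0.699 r 201.0 bar [-66.5  -1.2 224.8] tilt 0.358 head 0.588 ux [-0.003  1.     0.005] w 15.9 F [ 1.1 -0.7  0.2] q [ 0.31  0.02  2.01  0.14  0.78 -0.36]
[0, 1.2, 2.2] rot -0.001
[0, 0.1, -0.0] rot -0.001
[0, 0.1, -0.0] rot -0.001
```

View pics/z24.png

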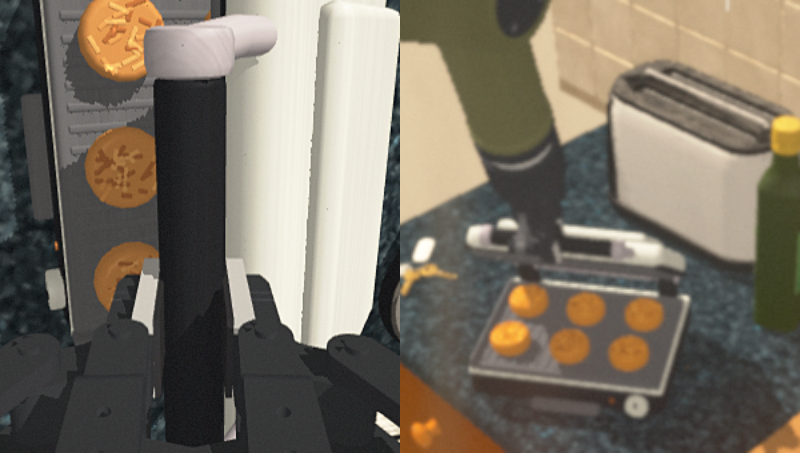

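The lid is held at about 0.70 rad, with the bar gripped and the cakes clear beneath. I'll pause a few rows to see whether it holds still.

```bash
python3 -m pendant '[[[0,0,0],[0,0,0],0],[[0,0,0],[0,0,0],0]]' ; python3 arc.py
python3 -m pendant '[[[0,0,0],[0,0,0],0],[[0,0,0],[0,0,0],0],[[0,0,0],[0,0,0],0]]' ; python3 arc.py
python3 - <<'E'
from arc import *
for i in range(6): env.camera('top'); 
im=save('scene','sc5.png'); s,M,G,g,p,t,b=cur(); print(ang(b),s['joint_velocities'].round(4),s['t'])
cv2.imwrite('pics/z25.png',cv2.resize(im[60:290,130:340,::-1],(600,600),interpolation=2))
E
```

```text
t: 21.17
eef_pos: [414.5, 217.9, 208.7]
tool_rot: [0.08, 0.464, 0.868, 0.157]
wrist_force: [-2.8, -1.6, 6.3]
gripper_width: 15.8
t 21.17 lid 0.691 r 201.0 bar [-67.5  -1.2 223.6] tilt 0.354 head 0.588 ux [-0.003  1.     0.006] w 15.8 F [-2.8 -1.6  6.3] q [ 0.31  0.02  2.01  0.14  0.78 -0.36]
t: 21.42
eef_pos: [414.4, 217.9, 208.7]
tool_rot: [0.08, 0.464, 0.868, 0.156]
wrist_force: [-2.9, -3.1, 6.0]
gripper_width: 15.6
t 21.42 lid 0.691 r 201.0 bar [-67.5  -1.2 223.6] tilt 0.353 head 0.588 ux [-0.004  1.     0.006] w 15.6 F [-2.9 -3.1  6. ] q [ 0.31  0.02  2.01  0.14  0.78 -0.36]
(np.float64(0.6910311963015012), np.float64(200.95129679311492)) [-0.0008  0.0003 -0.0024  0.0001  0.0001  0.0004] 21.7667
```

View pics/z25.png

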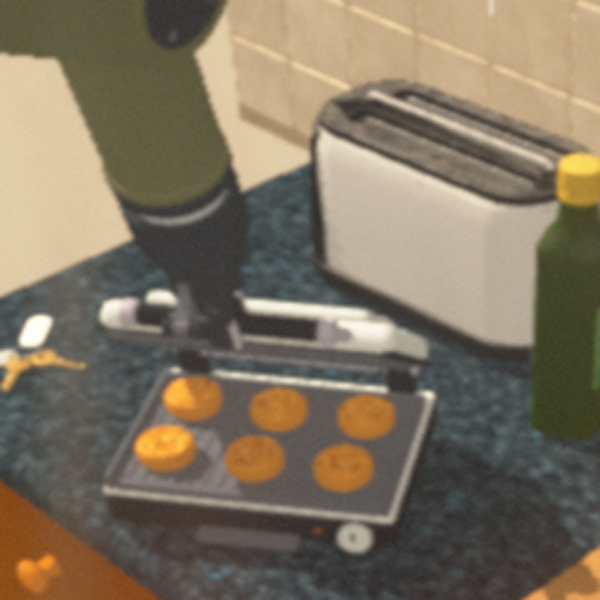

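It is still. As an independent check of the angle, I'll project the bar for several lid angles into the scene view. The black bar is observed from about (179,180.5) to (241,185.5).

```bash
python3 - <<'E'
from where import *
c=env.camera_info('scene');Rm=np.array(c['R']);t=np.array(c['t'])
for a in (.6,.65,.69,.75,.8):
    o=[]
    for y in (60,0,-60):
        X=Rm@np.array([*gworld([78-198.5*np.cos(a+.07),y]),85+198.5*np.sin(a+.07)])+t; o.append((round(c['fx']*X[0]/X[2]+c['cx'],1),round(c['fy']*X[1]/X[2]+c['cy'],1)))
    print(a,o)
# zero-slip sanity on cakes (scene)
from m import blob
S=cv2.imread('pics/sc5.png')[:,:,::-1].copy()
for n,b in dict(bl=(197,213,12),bm=(227,217,12),br=(258,219,12),fl=(188,232,12),fm=(219,236,12),fr=(249,239,12)).items():
    k,e=blob(S,*b,'b'); print(n,k.round(1),e)
E
python3 -c "
import cv2
S=cv2.imread('pics/sc5.png');cv2.imwrite('pics/z26.png',cv2.resize(S[150:210,155:275],None,fx=6,fy=6,interpolation=2))"
```

```text
0.6 [(np.float64(178.2), np.float64(189.1)), (np.float64(207.1), np.float64(192.4)), (np.float64(236.4), np.float64(195.8))]
0.65 [(np.float64(178.7), np.float64(184.2)), (np.float64(207.7), np.float64(187.5)), (np.float64(236.9), np.float64(190.8))]
0.69 [(np.float64(179.2), np.float64(180.3)), (np.float64(208.1), np.float64(183.5)), (np.float64(237.4), np.float64(186.8))]
0.75 [(np.float64(180.0), np.float64(174.4)), (np.float64(208.9), np.float64(177.7)), (np.float64(238.2), np.float64(180.9))]
0.8 [(np.float64(180.8), np.float64(169.6)), (np.float64(209.7), np.float64(172.8)), (np.float64(238.9), np.float64(176.1))]
bl [196.8 212.1] [16.6 20.4]
bm [227.1 216.5] [16.8 20. ]
br [257.7 219.3] [16.8 20.1]
fl [187.2 231. ] [16.9 21. ]
fm [218.6 235.4] [17.8 20.8]
fr [249.8 239. ] [17.7 21.4]
```

View pics/z26.png

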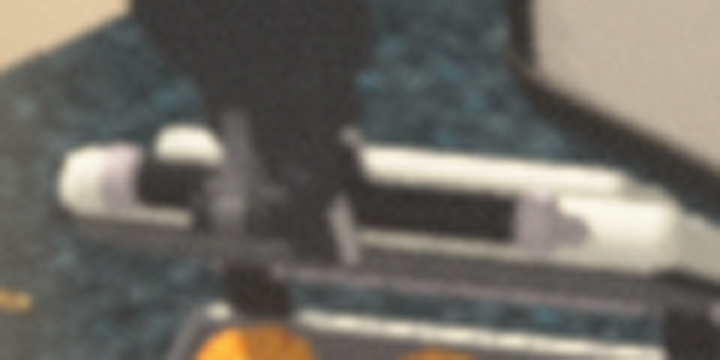

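The observed bar, (182.5,180.8) to (239,185.8), matches a lid angle of 0.69–0.70 rad. The cakes are unmoved and the arm is still, so I'm handing in.

Run:
```python
from arc import *
print(env.close_job()); s,M,G,g,p,t,b=cur(); print(s['t'],ang(b),s['gripper_width'],s['wrist_force'].round(1))
```

```text
the job is handed in; nothing more can be done
None
the job is handed in; nothing more can be done
```

I set both board cakes down in the grill's two empty front-row places. I then took the lid by its handle, brought it forward and down to about 40°, and handed the job in at about 21.8 s while still holding it. The hand-in gives no verdict, so these are my own last checks.

- **Cakes:** With both new cakes let go, I measured all six in the scene camera picture. The new ones lined up with their rows and columns within about 2–3 mm. Absolute readings in the grill's x direction sat about 3 mm high for all the front cakes, which looks like a calibration bias. In the last picture before hand-in, all six were within about 0.6 pixels (1–2 mm) of their earlier positions.
- **Lid:** The arm pose put it at 0.691 rad. Projecting the handle into the scene camera picture gave an independent 0.69–0.70 rad, inside the 0.611–0.785 window. The arm was still over the last 0.6 s before hand-in, with the bar between the pads and 6–7 N at the wrist.
- **Bystanders:** I did not measure the salt shaker, oil bottle or spice jar again at the end. My path stayed clear of them and I felt no unexpected contact.

**What went wrong on the way:**
- **Cake grasps:** Both first grasps caught the cakes too high, so I re-gripped them lower before lifting.
- **Handle slip:** While the lid swung down, the handle crept about 5 mm towards the fingertips. I pushed the gripper in to correct this. At the end the radius still read 201 mm against the expected 198.5, so about 2–3 mm was left over.

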